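# Set a weak core on the triaxial pedestal and zero the gauge on its cap

### The job

Push the upright sandstone core along the transfer plate onto the pedestal of the triaxial cell base until it stands centred there; the stone is weak, so do not squeeze it, lift it or tip it. Then set the matching top cap (the one as wide as the core) squarely on the core, swing the displacement gauge over the middle of the cap and bring it down until its sprung plunger is pushed in to the line at half its travel. Leave it all standing like that, and leave the other things on the bench where they are.

Things in the scene. Friction and masses are not known exactly. Their poses are not given: they have to be found in the camera images.
- core: Upright cylindrical sandstone core with darker bands, 38 mm diameter, 76 mm high, about 0.19 kg, standing loose on the transfer plate at the start. Origin: centre of its underside; z up its axis.
- pedestal_top (a point): Centre of the top face (porous disc) of the pedestal, a plain aluminium post of 38 mm diameter whose top is 60 mm above the bench. It rises from the middle of the black round cell base (160 mm diameter, top 22 mm above the bench; small brass valves up to 26 mm high stick out to 105 mm from the axis). Fixed during the job. z is up; its y axis points from the cell base's middle roughly towards the transfer plate.
- plate_edge (a point): Middle of the upper edge, nearest to the pedestal, of the flat bare steel transfer plate on its lab jack. The plate's top is 60.5 mm above the bench, level with the pedestal (0.5 mm above it); the edge lies 21 mm from the pedestal axis (2 mm from the pedestal's side). The plate is 110 mm wide (along this point's x) and runs 160 mm from here along this point's +y, away from the pedestal, 8 mm thick. Fixed during the job; the core slides on it.
- cap: Top cap that matches the core: aluminium disc 38 mm diameter, 28 mm high, with two dark grooves, and a flat steel button 18 mm in diameter and 8 mm high on top (36 mm in all), 0.09 kg. Stands on the bench. Origin: centre of its underside; z up.
- large_cap: A top cap for larger cores, the same shape and height but 50 mm in diameter; not wanted. Stands on the bench, and may be in either cap's place. Origin: centre of its underside.
- gauge_post (a point): Top end of the vertical 12 mm steel post of the gauge's magnetic stand (post top 269 mm above the bench, post axis 120 mm from the pedestal axis, foot 50 x 60 x 50 mm high). Fixed during the job. The gauge arm turns about this post.
- gauge_grip (a point): Point on the axis of the gauge's upright round steel body (22 mm diameter, 60 mm long), 12 mm below its top: a good place to hold it from above. Bare all round down to 28 mm below this point; the clamp and arm lie 29 to 43 mm, the nose 54 mm and the plunger tip (when out) 78 mm below it. It is always 120 mm from the post axis, on a circle through the pedestal axis.
- gauge_tip (a point): Lower end of the gauge's plunger, a thin vertical rod (6 mm, with an 8 mm ball at its end) that points down below the gauge's body, on the same axis.
- gauge_swing (a joint): Turn of the gauge arm about the post, rad. 0 = the plunger is straight above the pedestal axis; positive is counter-clockwise seen from above. Starts swung away at a positive value; range -0.35 to 1.75. Stiff (about 1.5 N at the gauge), stays where it is left.
- gauge_height (a joint): How far the gauge arm has been pushed down the post, m: 0 = top (plunger tip 204 mm above the bench when out), at most 0.055. A friction slide: pushing down takes about 2 N (on the flat top of the gauge, for instance), pulling up about 6 N; it stays at the height where it is left.
- gauge_plunger (a joint): How far the sprung plunger is pushed up into the gauge, m: 0 = fully out, 0.016 = fully in, 0.008 = half travel, where the black line round the plunger reaches the nose of the gauge. The spring pushes back with about 0.5 to 1.8 N.
- stretcher: Membrane stretcher: upright plain metal tube, 60 mm diameter, 120 mm high. Bystander. Origin: centre of its underside.
- tin: Lidded round metal sample tin, 74 mm diameter, 48 mm high. Bystander. Origin: centre of its underside.
- stone: Spare grey porous disc, 50 mm diameter, 8 mm thick. Bystander. Origin: centre of its underside.
- spatula: Spatula, 190 mm, lying on the bench. Bystander. Long axis x.
- brush: Brush, 170 mm, lying on the bench. Bystander. Long axis x.
- spray: Green can, 60 mm diameter, 170 mm high. Bystander. Origin: centre of its underside.
- tamper: Steel tamper standing on its 48 mm foot, slim stem, 175 mm high. Bystander. Origin: centre of its underside.
Mind the look-alikes: they are no part of the job. Leave any green or yellow look-alike of the core alone.

How it is judged:
On the way, in this order (a step that is already met when the one before it is completed fails the run):
1. the core stands on the pedestal, centred and left alone by the fingers (horizontal distance between core and pedestal_top below 0.005 m and z of core in the frame of pedestal_top between -0.003 and 0.002 m and angle between core's own z axis and vertical below 0.04 rad and contact force between the fingers and cap below 0.05 N and contact force between the fingers and core below 0.05 N), for 0.2 s.
2. the matching cap sits on the core, let go (all of step 1 and horizontal distance between cap and core below 0.005 m and z of cap in the frame of core between 0.073 and 0.078 m and angle between cap's own z axis and vertical below 0.04 rad), for 0.2 s.
3. the gauge is over the cap with its plunger pushed in to half travel (horizontal distance between core and pedestal_top below 0.005 m and z of core in the frame of pedestal_top between -0.003 and 0.002 m and angle between each of core, cap's own z axis and vertical below 0.04 rad and horizontal distance between cap and core below 0.005 m and z of cap in the frame of core between 0.073 and 0.078 m and horizontal distance between gauge_tip and cap below 0.006 m and value of joint gauge_plunger between 0.005 and 0.011 m), for 0.2 s.
At the end, for the whole second after the job is handed in: The core stands upright on the pedestal, its axis within 5 mm of the pedestal's; the 38 mm cap sits flat on the core within 5 mm of its axis; the gauge's plunger stands on the cap within 6 mm of its middle and is pushed in 5 to 11 mm (half travel is 8 mm); everything is at rest (all of step 3 and linear speed of each of core, cap below 0.01 m/s); the robot touches nothing.
It fails at once if the core is lifted more than 6 mm off the plate or pedestal (z of core in the frame of pedestal_top above 0.0065 m).
It fails at once if the core is tipped by more than 0.25 rad or falls (angle between core's own z axis and vertical above 0.25 rad or height (world z) of core below 0.05 m).
It fails at once if the core is squeezed or struck by the fingers (more than 18 N) (contact force between the fingers and core above 18 N).
It fails at once if a bystander is moved by more than 40 mm (distance of any of large_cap, stretcher, tin, stone, spatula, brush, spray, tamper from where it was at the start of the episode above 0.04 m).
It also fails if it takes over 72 s, if anything falls off the work surface, if the arm or the gripper's body presses on something with over 40 N, if the wrist force passes 120 N, or if a joint passes its speed limit or range.

### The arm

A 6-joint arm with a two-finger parallel gripper is mounted at the origin on the work surface. World frame = base frame: x ahead of the robot, y to its left, z up, the work surface at z = 0. Lengths are in m, angles in rad, forces in N, time in s.
With the tool pointing down it reaches from about 0.375 to 0.9 m from the base axis. Payload 3.1 kg.
Tool frame: the origin (TCP) lies midway between the tips of the shut fingers; the grasp point (between the pads) lies 19 mm behind it; x points along the fingers, z is the direction in which the jaws open and shut, and the axes are right-handed (so a half turn about x gives the same grasp; the last joint's range is limited). The gripper opens to 85 mm and grips with 20 to 120 N. Pads are 22 mm wide; open, the fingers measure 114 mm over their backs; the gripper's body (76 mm by 85 mm) begins 54 mm behind the grasp point. The pads swing forward as they close: fully open they stand 13 mm farther back than shut.
Start: joints at [0.925, 0.527, 1.433, -0, 1.181, -0.178], TCP at [0.281, 0.558, 0.231] pointing down, gripper open.
Joint ranges: [-3.08, 3.08], [-0.75, 2.2], [0.22, 2.44], [-1.43, 4.57], [0, 2.65], [-2.85, 2.85]. Speed limits (rad/s): [2.79, 2.79, 3.14, 3.14, 3.14, 3.14].

### API

Orientations are given as a unit quaternion [x, y, z, w].
In Python, from station import status, snapshot, camera_params, ticket gives the robot as it stands.
- The arm moves only by the tool arm_command, never from a script. Its argument "series" is a list that holds one entry, the list of rows, each a list of 4 numbers: the shift along the tool's x, y, z in mm, then the turn about the tool's x in rad. A call has 1 to 10 rows; each row shifts and turns the commanded pose from where the row before left it, along the tool's axes as they then stand; what a row does not reach is not made up. A row lasts 1/10 s, in which the tool goes at most 50 mm and 8.59 degrees, less where a joint would pass 70% of its speed; a pose out of reach is approached as far as the arm can. A call is refused whole if a number of a shift passes 50 or a number of a turn 0.15, either way. A call with a gripper value outside its range is refused whole. "jaw" is the opening in per cent of the stroke, from 0 (shut) to 100 (fully open), set as the call begins (left out, the last holds). The fingers move at their own pace and stop on an object; "force" is the grip in N (left out, the last holds). Time passes only in rows, so rows that do not move let the fingers close. It gives the time, the measured TCP pose, the force and the opening at its end, in the units of the state.
- status.sense(): the state, without advancing time (a new reading comes with each control period).
- snapshot(name): name is "scene" or "top" or "wrist"; returns the picture (420x560x3 uint8, red, green, blue); there is no depth.
- camera_params(name): a dict with "fovy" (degrees; the focal length in pixels is half the picture's height over the tangent of half this angle, whatever the lens; pixels are square), "cx", "cy" (the principal point, pixels), "extrinsics" (4x4, takes a point from camera to world coordinates); the wrist camera has in their place "mount" (4x4, takes a point from camera to tool coordinates, whose origin is the TCP and whose axes are the tool frame's). Camera axes: x right, y down, z forward; pixel columns grow to the right and rows downward; lengths in m; the calibration is good to about 2 mm. A picture is of the moment at which its call begins: read the wrist's pose just before it. camera_params takes no time and is no camera call.
- ticket.sign_off(): hands the job in, once; it reports no verdict.
The state is a dict: "t": time; "q": joint angles; "qd": joint speeds; "tau": joint torques, N m; "tcp_pos": TCP position; "tool_rot": TCP orientation; "force": force on the tool from outside, world axes, zero at the start; "ft_torque": the same for the moment, N m; "finger_gap": opening from 0.0 (shut) to 1.0 (fully open).
Only numpy, scipy, OpenCV 4.12 (cv2) and the standard library are available. Lean on these libraries where they do the work, as an engineer would, in place of code of your own. Each camera call takes 0.05 s, during which the arm holds its last target. There are 200 camera calls.

## Working session

There is one attempt and no reset: what is moved stays moved. The work goes in short steps, Python scripts to look and compute and a tool call to move; the robot and the scene stay as the last step left them, time stands still between calls to the robot, and variables do not carry over. Pictures are saved under pics/ and viewed, about 8 in all and at most 12, crops included, and the job is handed in when it is done.

Besides the shell and the picture viewer there is one more tool, called after ">>>" as name(argument=value, ...) on one line, values as JSON. arm_command: Moves the arm, as the interface text tells. Its arguments: {"type":"object","properties":{"series":{"type":"array"},"jaw":{"type":"number"},"force":{"type":"number"}},"required":["series"]}

```bash
ls; mkdir -p pics; python3 - <<'E'
from station import status,snapshot,camera_params
import cv2,numpy as np
np.set_printoptions(precision=4,suppress=True)
s=status.sense();print(s)
a=[]
for n in("scene","top"):
    im=snapshot(n);cv2.imwrite(f"pics/{n}0.png",im[:,:,::-1]);a.append(im)
    print(camera_params(n))
print(camera_params("wrist"))
E
```

```text
pics
{'t': 0.0, 'q': array([ 0.9255,  0.5285,  1.4339, -0.    ,  1.1814, -0.1785]), 'qd': array([-0.    , -0.0013, -0.0004, -0.0014, -0.0019,  0.0005]), 'tau': array([ -0.0012, -44.2351, -17.8026,  -0.0002,   0.0083,   0.    ]), 'tcp_pos': array([0.2808, 0.5576, 0.2303]), 'tool_rot': array([-0.3711,  0.6028,  0.3705,  0.6014]), 'force': array([-0.342 , -0.0224, -0.0771]), 'ft_torque': array([0.0191, 0.0137, 0.0013]), 'finger_gap': 1.002443068296422}
{'fovy': 51.43534831135433, 'cx': 278.2676381974522, 'cy': 211.11143496911777, 'extrinsics': array([[-0.8353,  0.3817, -0.3956,  1.012 ],
       [ 0.5496,  0.5931, -0.5883,  0.7531],
       [ 0.0101, -0.7089, -0.7053,  1.0772],
       [ 0.    ,  0.    ,  0.    ,  1.    ]])}
{'fovy': 56.376719035500784, 'cx': 279.4343167739057, 'cy': 211.59058876131317, 'extrinsics': array([[-0.003 , -0.999 ,  0.0454,  0.468 ],
       [-1.    ,  0.0029, -0.0022,  0.0074],
       [ 0.0021, -0.0455, -0.999 ,  1.1636],
       [ 0.    ,  0.    ,  0.    ,  1.    ]])}
{'fovy': 59.22066734312401, 'cx': 281.3827592966611, 'cy': 214.13134807185082, 'mount': array([[-0.0004, -0.3184,  0.948 , -0.1445],
       [ 0.0011, -0.948 , -0.3184,  0.0837],
       [ 1.    ,  0.0009,  0.0008,  0.0013],
       [ 0.    ,  0.    ,  0.    ,  1.    ]])}
```

View pics/scene0.png

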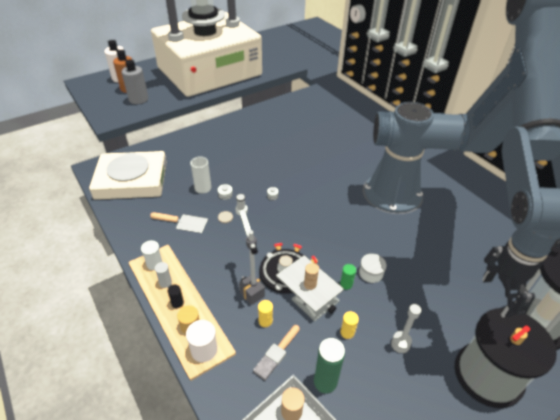

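View pics/top0.png

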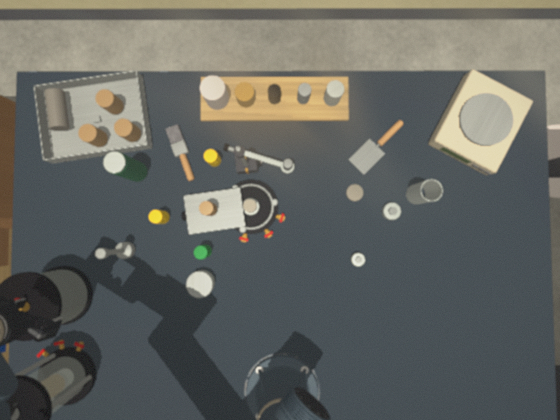

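The top view shows the core at (207,208), the pedestal at (250,207), the plate to its left, the gauge head at (288,166) and its post at (233,150). The cap candidates are (392,211), which looks larger, and (358,260). The green and yellow cylinders at (201,252), (159,217) and (212,157) are decoys. I'll confirm these in one enlarged crop.

```bash
cat > h.py <<'E'
import numpy as np,cv2
from station import status,snapshot,camera_params
from scipy.spatial.transform import Rotation as R
np.set_printoptions(precision=4,suppress=True)
H=420
def cam(n,s=None):
    p=camera_params(n);f=H/2/np.tan(np.radians(p['fovy']/2))
    if 'mount' in p:
        T=np.eye(4);T[:3,:3]=R.from_quat(s['tool_rot']).as_matrix();T[:3,3]=s['tcp_pos'];E=T@p['mount']
    else:E=p['extrinsics']
    return f,p['cx'],p['cy'],E
def ray(c,u,v,z):
    f,cx,cy,E=c;d=E[:3,:3]@np.array([(u-cx)/f,(v-cy)/f,1]);o=E[:3,3]
    return o+d*(z-o[2])/d[2]
def proj(c,P):
    f,cx,cy,E=c;q=E[:3,:3].T@(np.asarray(P)-E[:3,3]);return np.array([cx+f*q[0]/q[2],cy+f*q[1]/q[2]])
def circ(c,P,r,n=40):
    a=np.linspace(0,2*np.pi,n);return np.array([proj(c,np.array(P)+[r*np.cos(t),r*np.sin(t),0]) for t in a])
E
python3 - <<'E'
from h import *
im=cv2.imread('pics/top0.png')
A=cv2.resize(im[130:260,175:305],(520,520),interpolation=3)
B=cv2.resize(im[195:280,335:415],(0,0),fx=3.2,fy=3.2,interpolation=3)[:272]
C=np.zeros((520,776,3),np.uint8);C[:,:520]=A;C[:B.shape[0],520:520+B.shape[1]]=B
cv2.imwrite('pics/c1.png',C)
c=cam('top')
for n,u,v,z in[('core',207,208,.1365),('ped',250,207,.06),('cap392',392,211,.036),('cap358',358,260,.036),('gauge',288,166,.29),('post',233,150,.269)]:print(n,ray(c,u,v,z))
E
```

```text
core [0.5248 0.1951 0.1365]
ped [0.5315 0.0879 0.06  ]
cap392 [ 0.5201 -0.3197  0.036 ]
cap358 [ 0.3798 -0.2199  0.036 ]
gauge [ 0.6101 -0.0141  0.29  ]
post [0.6509 0.1118 0.269 ]
```

View pics/c1.png

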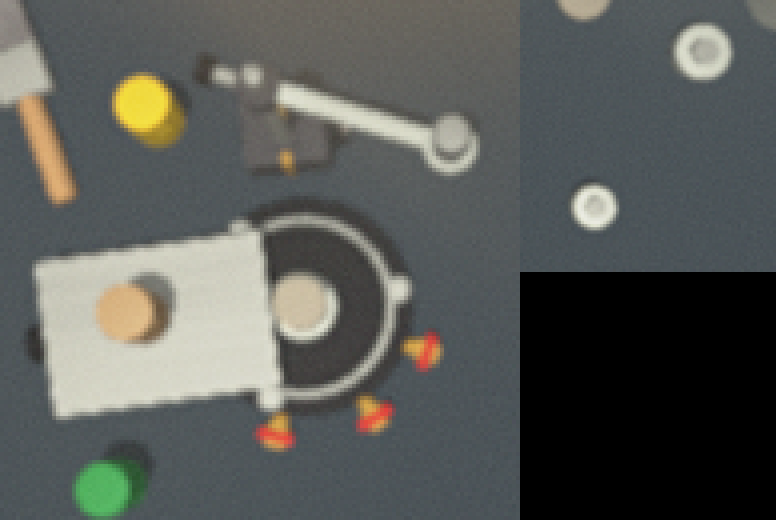

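Crop: the cap at (595,206) in the crop, full image (358,259), is the narrower one (about 14 px against 18 px), so it is the 38 mm cap. The one at full image (394,211) is the large cap. The core's top is at full image (206.5,208) and the pedestal disc at (250,205.5). Next I'll work out the move to a close wrist view.

```bash
python3 - <<'E'
from h import *
s=status.sense();M=R.from_quat(s['tool_rot']).as_matrix();print(M)
tgt=np.array([.515,.155,.24]);print('shift tool mm',M.T@(tgt-s['tcp_pos'])*1000)
# yaw so tool y -> -x world ; tool z -> ?
y=M[:,1];print('yaw of tool y',np.degrees(np.arctan2(y[1],y[0])),'camera world',cam('wrist',s)[3][:3,3])
E
```

```text
[[-0.0012 -0.893   0.45  ]
 [-0.0015  0.45    0.893 ]
 [-1.      0.0003 -0.0019]]
shift tool mm [  -9.2099 -390.2824 -254.2284]
yaw of tool y 153.25673356984154 camera world [0.2068 0.5967 0.3749]
```

>>> arm_command(series=[[[-1,-39,-25.5,0],[-1,-39,-25.5,0],[-1,-39,-25.5,0],[-1,-39,-25.5,0],[-1,-39,-25.5,0],[-1,-39,-25.5,0],[-1,-39,-25.5,0],[-1,-39,-25.5,0],[-1,-39,-25.5,0],[-1,-39,-25.5,0]]])

```text
t: 1.1
tcp_pos: [0.5151, 0.1531, 0.2411]
tool_rot: [-0.371, 0.602, 0.371, 0.602]
force: [1.2, 1.1, 0.3]
finger_gap: 0.997
```

>>> arm_command(series=[[[0,0,0,-0.116],[0,0,0,-0.116],[0,0,0,-0.116],[0,0,0,-0.116],[0,0,0,0],[0,0,0,0]]], jaw=60)

```text
t: 1.7
tcp_pos: [0.5145, 0.1549, 0.241]
tool_rot: [-0.499, 0.501, 0.499, 0.501]
force: [-0.9, 0.0, -0.7]
finger_gap: 0.6
```

```bash
python3 - <<'E'
from h import *
s=status.sense();im=snapshot('wrist')[:,:,::-1];cv2.imwrite('pics/w1.png',im)
print(s['t'],s['tcp_pos'],R.from_quat(s['tool_rot']).as_matrix(),s['finger_gap'])
c=cam('wrist',s);np.save('w1.npy',c[3])
for P in([.53,.088,.06],[.525,.195,.1365],[.525,.195,.0605]):print(proj(c,P))
cv2.imwrite('pics/w1b.png',cv2.resize(im,(784,588),interpolation=3))
E
```

```text
1.7 [0.5145 0.1549 0.241 ] [[-0.0007 -1.      0.0052]
 [-0.0001  0.0052  1.    ]
 [-1.      0.0007 -0.0001]] 0.6000854403564451
[206.3686 203.3095]
[334.2086 226.9038]
[322.8906 197.7548]
```

View pics/w1b.png

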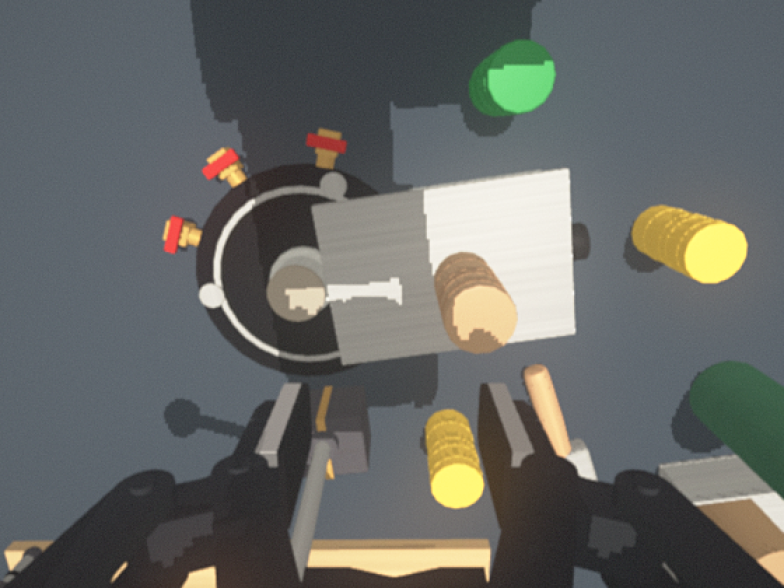

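The wrist view (×1.4 scale) shows the pedestal disc centred at about (297,292) and the core's top at about (484,319). The plate corners are at (312,204), (343,364), (576,334) and (569,169).

```bash
python3 - <<'E'
from h import *
f,cx,cy,_=cam('top');p=camera_params('wrist');E=np.load('w1.npy');f=210/np.tan(np.radians(p['fovy']/2));c=(f,p['cx'],p['cy'],E)
g=lambda u,v,z:ray(c,u/1.4,v/1.4,z)
ped=g(297,292,.06);core=g(484,319,.1365)
K=[g(u,v,.0605) for u,v in[(312,204),(343,364),(576,334),(569,169)]]
print(ped,core);print(np.array(K))
a=(K[0]+K[1])/2;b=(K[2]+K[3])/2;d=(b-a)/np.linalg.norm(b-a);print('edge',a,'len',np.linalg.norm(b-a),'w',np.linalg.norm(K[0]-K[1]),'dir',d,'ped from edge',a-.021*d)
t=cam('top');print('top: ped',ray(t,250,205.5,.06),'core',ray(t,206.5,208,.1365),'cap',ray(t,358.4,259.5,.036))
im=cv2.imread('pics/w1.png');im=cv2.resize(im,(784,588),interpolation=3)
for P,r,col in((ped,.019,(0,0,255)),(core,.019,(255,0,0)),(core-[0,0,.076],.019,(255,0,0)),(a-.021*d-[0,0,.0005],.019,(0,255,0))):
    cv2.polylines(im,[np.int32(circ(c,P,r)*1.4*8)],True,col,1,cv2.LINE_AA,3)
cv2.imwrite('pics/w1o.png',cv2.resize(im[180:400,220:600],(760,440)))
E
```

```text
[0.5351 0.093  0.06  ] [0.5258 0.2033 0.1365]
[[0.4774 0.1061 0.0605]
 [0.5873 0.1216 0.0605]
 [0.5656 0.2803 0.0605]
 [0.4568 0.2643 0.0605]]
edge [0.5323 0.1138 0.0605] len 0.15987501280628424 w 0.1110227958178138 dir [-0.1322  0.9912  0.    ] ped from edge [0.5351 0.093  0.0605]
top: ped [0.5357 0.0879 0.06  ] core [0.5248 0.1964 0.1365] cap [ 0.3812 -0.2211  0.036 ]
```

View pics/w1o.png

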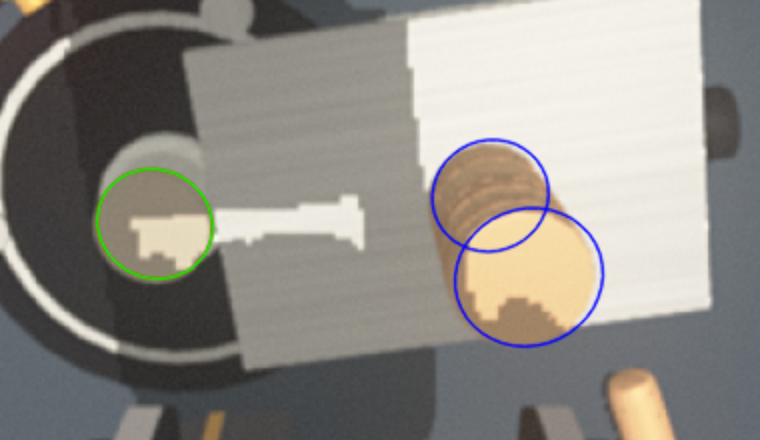

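>>> arm_command(series=[[[20,-5.5,24.5,-0.089],[20,-5.5,24.5,0],[20,0,0,0],[20,0,0,0],[20,0,0,0],[20,0,0,0],[20,0,0,0],[15,0,0,0],[15,0,0,0],[1,0,0,0]]], jaw=100)

```text
t: 2.75
tcp_pos: [0.5223, 0.2041, 0.0685]
tool_rot: [-0.52, 0.479, 0.522, 0.477]
force: [-0.1, -0.3, 0.0]
finger_gap: 1.0
```

>>> arm_command(series=[[[0,0,0,0],[0,0,0,0],[0,0,0,0],[0,0,0,0]]], jaw=65, force=20)

```text
t: 3.15
tcp_pos: [0.5242, 0.2043, 0.0711]
tool_rot: [0.521, -0.478, -0.521, -0.478]
force: [-0.3, -1.1, 1.1]
finger_gap: 0.65
```

```bash
python3 - <<'E'
from h import *
s=status.sense();im=snapshot('wrist')[:,:,::-1];cv2.imwrite('pics/w2.png',im)
print(s['t'],s['tcp_pos'],R.from_quat(s['tool_rot']).as_matrix(),s['finger_gap'],s['force'])
c=cam('wrist',s)
for P in([.5351,.093,.06],[.5258,.2038,.1365],[.5258,.2038,.0605]):print(proj(c,P)*1.4)
im=cv2.resize(im,(784,588),interpolation=3)
for P in([.5351,.093,.06],[.5258,.2038,.1365],[.5258,.2038,.0605]):cv2.polylines(im,[np.int32(circ(c,P,.019)*1.4*8)],True,(255,0,0),1,cv2.LINE_AA,3)
cv2.imwrite('pics/w2b.png',im)
E
```

```text
3.15 [0.5242 0.2043 0.0711] [[ 0.0016 -0.9963 -0.0859]
 [ 0.0002 -0.0859  0.9963]
 [-1.     -0.0016  0.    ]] 0.649956912158435 [-0.3393 -1.0915  1.0671]
[ 55.3611 388.89  ]
[380.0542 578.119 ]
[385.6219 390.4808]
```

View pics/w2b.png

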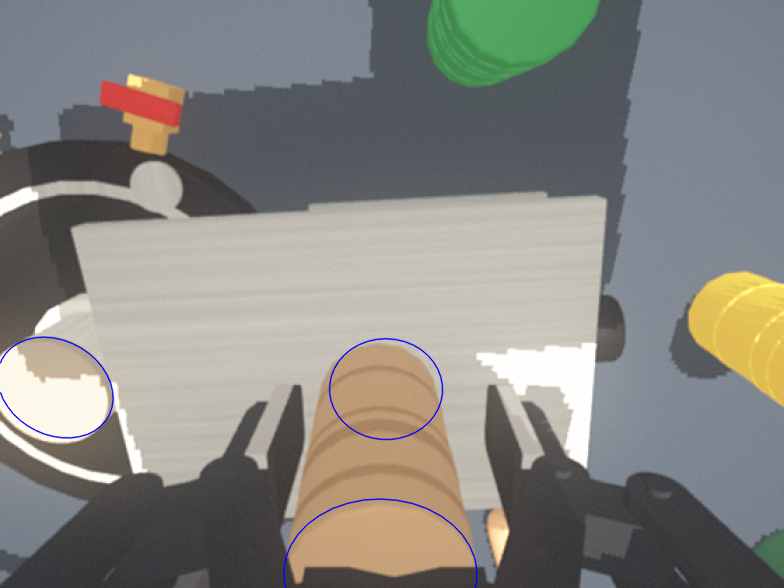

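Overlay check: the pedestal circle fits. The core base sits about 2 mm left of and 2 mm below my circle (silhouette 325–435 px), so the core is at about (0.527,0.2027). I'll recentre the pad and push along tool −z.

>>> arm_command(series=[[[0,-2.5,0,0.012],[0,0,-2,0],[0,0,-2,0],[0,0,-2,0],[0,0,-2,0],[0,0,-2,0],[0,0,-3,0],[0,0,-4,0],[0,0,-5,0],[0,0,-5,0]]])

```text
t: 4.2
tcp_pos: [0.5283, 0.1774, 0.0704]
tool_rot: [-0.518, 0.481, 0.518, 0.481]
force: [0.4, 2.3, 1.9]
finger_gap: 0.651
```

>>> arm_command(series=[[[0,0,-5,0],[0,0,-5,0],[0,0,-5,0],[0,0,-5,0],[0,0,-5,0],[0,0,-5,0],[0,0,-5,0],[0,0,-5,0],[0,0,-5,0],[0,0,-5,0]]])

```text
t: 5.2
tcp_pos: [0.5318, 0.1273, 0.0703]
tool_rot: [-0.518, 0.481, 0.518, 0.481]
force: [-0.6, 3.4, 2.8]
finger_gap: 0.647
```

>>> arm_command(series=[[[0,0,-4,0],[0,0,-4,0],[0,0,-4,0],[0,0,-4,0],[0,0,-4,0],[0,0,-4,0],[0,0,-3,0],[0,0,-2,0],[0,0,-1,0],[0,0,0,0]]])

```text
t: 6.2
tcp_pos: [0.5341, 0.0975, 0.0702]
tool_rot: [0.518, -0.481, -0.518, -0.481]
force: [-0.4, 1.1, -0.6]
finger_gap: 0.651
```

```bash
python3 - <<'E'
from h import *
s=status.sense();im=snapshot('wrist')[:,:,::-1];cv2.imwrite('pics/w3.png',im)
print(s['t'],s['tcp_pos'],R.from_quat(s['tool_rot']).as_matrix(),s['finger_gap'],s['force'])
c=cam('wrist',s);P=np.array([.5351,.093,.06])
t=snapshot('top')[:,:,::-1];cv2.imwrite('pics/t3.png',t)
im=cv2.resize(im,(784,588),interpolation=3)
cv2.polylines(im,[np.int32(circ(c,P,.019)*1.4*8)],True,(255,0,0),1,cv2.LINE_AA,3)
cv2.imwrite('pics/w3b.png',im)
E
```

```text
6.2 [0.5341 0.0975 0.0702] [[-0.0001 -0.9972 -0.0742]
 [-0.0003 -0.0742  0.9972]
 [-1.      0.0002 -0.0003]] 0.6512381794896015 [-0.4301  1.0735 -0.6223]
```

View pics/w3b.png

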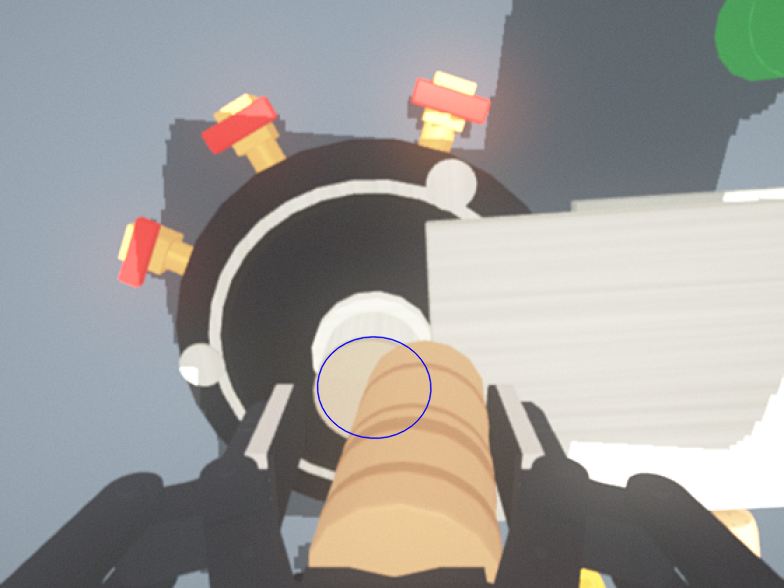

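The core base centre is at about (427,393) and the pedestal at (371,388) at 3 px/mm. That leaves about 18 mm of push and about 1 mm of sideways correction.

>>> arm_command(series=[[[0,0,1,0.04],[0,0,-2,0],[0,0,-3,0],[0,0,-3,0],[0,0,-3,0],[0,0,-2,0],[0,0,-2,0],[0,0,-1,0],[0,0,0,0]]])

```text
t: 7.2
tcp_pos: [0.5347, 0.0826, 0.0704]
tool_rot: [0.509, -0.491, -0.508, -0.491]
force: [-0.1, 2.0, 1.3]
finger_gap: 0.65
```

```bash
python3 - <<'E'
from h import *
s=status.sense();im=snapshot('wrist')[:,:,::-1];cv2.imwrite('pics/w4.png',im)
print(s['t'],s['tcp_pos'],s['finger_gap'],s['force'])
c=cam('wrist',s);P=np.array([.5351,.093,.06])
im=cv2.resize(im,(784,588),interpolation=3)
for z in(0,.0755):cv2.polylines(im,[np.int32(circ(c,P+[0,0,z],.019)*1.4*8)],True,(255,0,0),1,cv2.LINE_AA,3)
cv2.imwrite('pics/w4b.png',cv2.resize(im[250:588,200:600],(800,676))[:600])
E
```

```text
7.2 [0.5347 0.0826 0.0704] 0.6497735905638352 [-0.1033  1.9672  1.3348]
```

View pics/w4b.png

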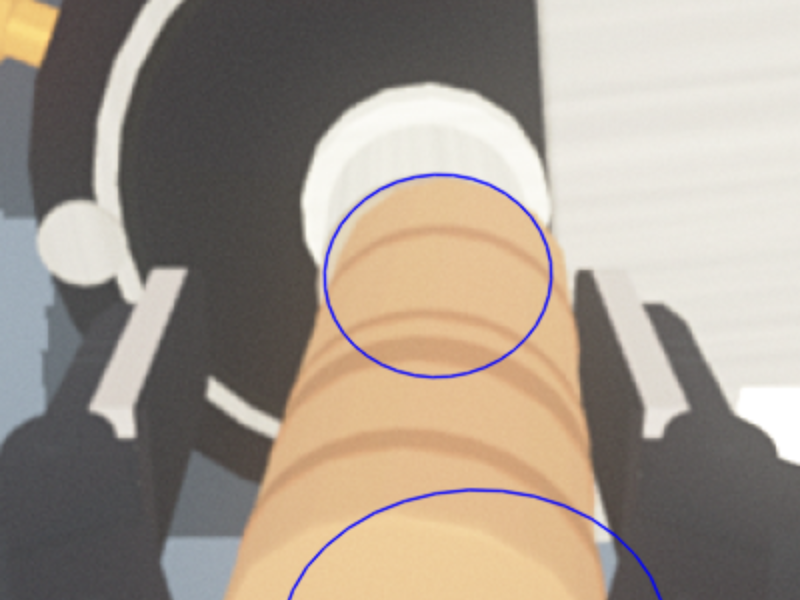

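The core's silhouette leans left in this view, when a vertical cylinder here should lean right, so it may be tilted forward. I'll fit a tilted cylinder to the silhouettes to measure it.

```bash
cat > fit.py <<'E'
from h import *
from scipy.optimize import minimize
def mask(im,v1):
    h=cv2.cvtColor(im,cv2.COLOR_BGR2HSV).astype(int)
    m=((h[:,:,0]>7)&(h[:,:,0]<22)&(h[:,:,1]>60)&(h[:,:,2]>110)).astype(np.uint8)
    m[v1:]=0;n,l,st,_=cv2.connectedComponentsWithStats(m)
    return m,l,st
def render(c,p,v1,k=4):
    x,y,a,b=p;d=np.array([a,b,1]);d/=np.linalg.norm(d);B=np.array([x,y,.0605])
    e1=np.cross(d,[0,1,0]);e1/=np.linalg.norm(e1);e2=np.cross(d,e1);t=np.linspace(0,2*np.pi,60)
    ring=.019*(np.outer(np.cos(t),e1)+np.outer(np.sin(t),e2))
    pts=np.array([proj(c,q) for q in np.vstack([B+ring,B+.076*d+ring])])
    o=np.zeros((420*k,560*k),np.uint8);cv2.fillPoly(o,[np.int32(cv2.convexHull(np.float32(pts*k+k/2)))],1)
    o=cv2.resize(o.astype(np.float32),(560,420),interpolation=cv2.INTER_AREA);o[v1:]=0;return o
def fit(c,im,x0,v1=380):
    m,l,st=mask(im,v1);o=render(c,x0,v1)
    i=max(range(1,len(st)),key=lambda i:(o*(l==i)).sum());M=(l==i).astype(np.uint8)
    M=cv2.morphologyEx(M,cv2.MORPH_CLOSE,np.ones((9,9)))
    f=lambda p:np.abs(render(c,p,v1)-M).sum()
    S=np.array(x0)+np.vstack([np.zeros(4),np.diag([.004,.004,.06,.06])])
    r=minimize(f,x0,method='Nelder-Mead',options=dict(initial_simplex=S,maxiter=250,xatol=1e-4,fatol=1))
    return r.x,r.fun,M.sum()
def wc(tcp,R_):
    p=camera_params('wrist');T=np.eye(4);T[:3,:3]=R_;T[:3,3]=tcp
    return 210/np.tan(np.radians(p['fovy']/2)),p['cx'],p['cy'],T@p['mount']
E
cat > run.py <<'E'
from fit import *
def Ry(th,):
    y=np.array([-np.cos(th),-np.sin(th),0]);x=np.array([0,0,-1.]);return np.array([x,y,np.cross(x,y)]).T
for n,tcp,th,x0 in(('w2',[.5242,.2043,.0711],.0859,(.527,.203,0,0)),('w3',[.5341,.0975,.0702],.0742,(.535,.111,0,0)),('w4',[.5347,.0826,.0704],.0342,(.535,.097,0,0))):
    print(n,*fit(wc(tcp,Ry(th)),cv2.imread(f'pics/{n}.png'),x0,400))
t=cam('top')
for n,x0 in(('top0',(.525,.2,0,0)),('t3',(.535,.107,0,0))):print(n,*fit(t,cv2.imread(f'pics/{n}.png'),x0,420))
E
python3 run.py
```

```text
Traceback (most recent call last):
  File "run.py", line 5, in <module>
    print(n,*fit(wc(tcp,Ry(th)),cv2.imread(f'pics/{n}.png'),x0,400))
             ~~~^^^^^^^^^^^^^^^^^^^^^^^^^^^^^^^^^^^^^^^^^^^^^^^^^^^
  File "fit.py", line 16, in fit
    m,l,st=mask(im,v1);o=render(c,x0,v1)
                         ~~~~~~^^^^^^^^^
  File "fit.py", line 9, in render
    x,y,a,b=p;d=np.array([a,b,1]);d/=np.linalg.norm(d);B=np.array([x,y,.0605])
                                  ^^^^^^^^^^^^^^^^^^^^
numpy._core._exceptions._UFuncOutputCastingError: Cannot cast ufunc 'divide' output from dtype('float64') to dtype('int64') with casting rule 'same_kind'
```

```bash
sed -i 's/\[a,b,1\]/[a,b,1.]/' fit.py; python3 run.py
```

```text
w2 [ 0.5278  0.2013 -0.0402  0.0329] 162.75 15353
w3 [ 0.535   0.1099 -0.038  -0.1114] 268.5625 16074
w4 [ 0.5359  0.095  -0.0257 -0.1078] 275.5 16045
top0 [ 0.5271  0.2039 -0.0217 -0.0869] 18.9375 197
t3 [ 0.5336  0.1118 -0.0506 -0.0931] 170.1875 1
```

The fit shows the core leaning forward about 0.11 rad, held up by pad friction, with its base at (0.536,0.095). I'll back the finger off slowly so the core settles upright, then measure again.

>>> arm_command(series=[[[0,0,0.5,0],[0,0,0.5,0],[0,0,0.5,0],[0,0,0.5,0],[0,0,0.5,0],[0,0,0.5,0],[0,0,1,0],[0,0,2,0],[0,0,2,0],[0,0,0,0]]])

```text
t: 8.25
tcp_pos: [0.5343, 0.091, 0.0703]
tool_rot: [0.509, -0.491, -0.509, -0.491]
force: [0.3, 0.1, -0.0]
finger_gap: 0.649
```

```bash
cat > now.py <<'E'
from fit import *
import sys
def now(n,x0=(.535,.094,0.,0.)):
    s=status.sense();im=np.ascontiguousarray(snapshot('wrist')[:,:,::-1]);cv2.imwrite(f'pics/{n}.png',im)
    print(s['t'],s['tcp_pos'],s['force'],*fit(cam('wrist',s),im,x0,400))
now(sys.argv[1])
E
python3 now.py w5
```

```text
8.25 [0.5343 0.091  0.0703] [ 0.341   0.0609 -0.0244] [ 0.5351  0.0949 -0.0238 -0.0107] 204.8125 16048
```

>>> arm_command(series=[[[3,0,0,0],[0,0,-2,0],[0,0,-1,0],[0,0,-1,0],[0.1,0,-1,0],[0.1,0,-1,0],[0.1,0,-0.7,0],[0,0,0,0]]])

```text
t: 9.1
tcp_pos: [0.5345, 0.084, 0.067]
tool_rot: [0.508, -0.491, -0.508, -0.491]
force: [-0.3, 0.4, -0.5]
finger_gap: 0.644
```

```bash
python3 now.py w6
```

```text
9.1 [0.5345 0.084  0.067 ] [-0.2644  0.4163 -0.4592] [ 0.5352  0.0952 -0.0321 -0.1017] 301.8125 15899
```

It tipped again rather than sliding, so the contact is too high with the jaws open. I'll back off gently, rise and check the centring from above. If it needs another nudge I'll use closed, low fingertips.

>>> arm_command(series=[[[0,0,0.5,0],[0,0,0.5,0],[0,0,0.5,0],[0,0,0.5,0],[0,0,0.5,0],[0,0,0.5,0],[0,0,1,0],[0,0,2,0],[0,0,4,0],[0,0,0,0]]])

```text
t: 10.15
tcp_pos: [0.5342, 0.0944, 0.0671]
tool_rot: [0.509, -0.491, -0.509, -0.491]
force: [0.8, -1.6, 0.4]
finger_gap: 0.649
```

>>> arm_command(series=[[[0,0,0,0],[-5,0,0,0],[-25,0,0,0],[-40,0,0,0],[-40,0,0,0],[-40,15,20,0],[-20,25,30,0],[0,0,0,0],[0,0,0,0]]], jaw=90)

```text
t: 11.05
tcp_pos: [0.4923, 0.143, 0.2379]
tool_rot: [0.509, -0.491, -0.508, -0.491]
force: [0.6, -1.0, 0.2]
finger_gap: 0.9
```

```bash
python3 now.py w7; python3 - <<'E'
from h import *
s=status.sense();c=cam('wrist',s);im=cv2.resize(cv2.imread('pics/w7.png'),(0,0),fx=3,fy=3,interpolation=3)
P=np.array([.5351,.093,.06]);print(proj(c,P))
for z in(0,.0765):cv2.polylines(im,[np.int32(circ(c,P+[0,0,z],.019)*3*8)],True,(255,0,0),1,cv2.LINE_AA,3)
u,v=np.int32(proj(c,P)*3);v0=max(0,v-250);u0=max(0,u-350);cv2.imwrite('pics/w7b.png',im[v0:v0+590,u0:u0+700])
E
```

```text
11.05 [0.4923 0.143  0.2379] [ 0.5917 -1.0183  0.1624] [ 0.535   0.0945 -0.0257  0.0012] 64.5625 3354
[224.2656 229.9081]
```

View pics/w7b.png

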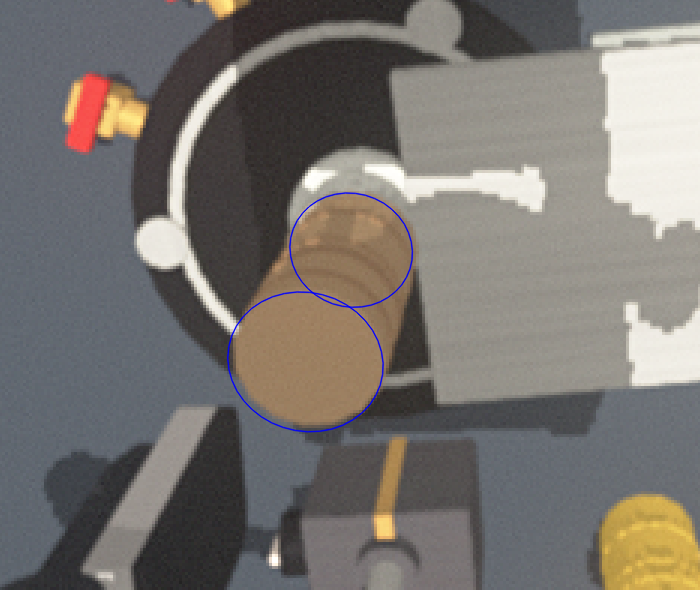

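The core stands upright with its base about 1.5 mm right of the pedestal circle, which is within tolerance. Its sides no longer touch anything. On to the cap.

>>> arm_command(series=[[[0,12,-36,0],[0,12,-36,0],[0,12,-36,0],[0,12,-36,0],[0,12,-36,0],[0,12,-36,0],[0,12,-36,0],[0,12,-36,0],[0,12,-36,0],[0,12,-36,0]]], jaw=100)

```text
t: 12.1
tcp_pos: [0.3838, -0.2236, 0.2359]
tool_rot: [-0.507, 0.492, 0.509, 0.492]
force: [-0.5, -0.4, 0.2]
finger_gap: 1.002
```

>>> arm_command(series=[[[30,0,0,0],[40,0,0,0],[20,0,0,0],[0,0,0,0],[0,0,0,0]]])

```text
t: 12.6
tcp_pos: [0.3847, -0.2218, 0.1463]
tool_rot: [-0.508, 0.492, 0.509, 0.492]
force: [0.5, -0.7, 0.5]
finger_gap: 1.002
```

```bash
python3 - <<'E'
from h import *
s=status.sense();im=np.ascontiguousarray(snapshot('wrist')[:,:,::-1]);cv2.imwrite('pics/w8.png',im);c=cam('wrist',s);np.save('w8.npy',c[3])
print(s['t'],s['tcp_pos'])
P=np.array([.381,-.221,0]);g=cv2.resize(im,(784,588),interpolation=3)
for z,r in((0,.019),(.028,.019),(.036,.009)):
    print(proj(c,P+[0,0,z])*1.4);cv2.polylines(g,[np.int32(circ(c,P+[0,0,z],r)*1.4*8)],True,(255,0,0),1,cv2.LINE_AA,3)
cv2.imwrite('pics/w8b.png',g)
E
```

```text
12.6 [ 0.3847 -0.2218  0.1463]
[391.4224 269.9885]
[391.2857 283.8542]
[391.2417 288.3226]
```

View pics/w8b.png

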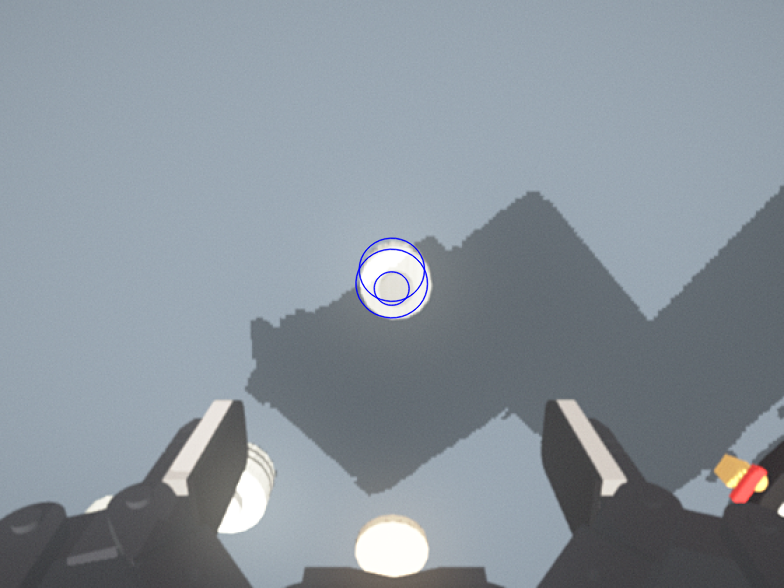

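The cap is centred at about (394,284) in the ×1.4 view, and its outline fits a 38 mm circle at (0.381,−0.2195). I'll descend and grip it.

>>> arm_command(series=[[[30,3.5,2.5,0],[35,0,0,0],[30,0,0,0],[20,0,0,0],[15,0,0,0],[8,0,0,0],[3,0,0,0],[0,0,0,0]]])

```text
t: 13.45
tcp_pos: [0.3819, -0.2193, 0.0065]
tool_rot: [0.509, -0.491, -0.508, -0.491]
force: [0.4, 0.0, -0.0]
finger_gap: 1.0
```

>>> arm_command(series=[[[0,0,0,0],[0,0,0,0],[0,0,0,0],[0,0,0,0],[0,0,0,0],[0,0,0,0],[0,0,0,0]]], jaw=30, force=25)

```text
t: 14.15
tcp_pos: [0.3817, -0.2192, 0.0067]
tool_rot: [0.509, -0.491, -0.508, -0.491]
force: [-0.1, 0.1, 5.4]
finger_gap: 0.437
```

```bash
python3 - <<'E'
from h import *
s=status.sense();im=np.ascontiguousarray(snapshot('wrist')[:,:,::-1]);cv2.imwrite('pics/w9.png',im)
print(s['t'],s['tcp_pos'],s['finger_gap'],s['force'])
E
```

```text
14.15 [ 0.3817 -0.2192  0.0067] 0.43661629648002404 [-0.1184  0.1062  5.366 ]
```

Gripped at 37 mm, which means the disc and not the button. Lift and carry it to above the core.

>>> arm_command(series=[[[-10,0,0,0],[-30,0,0,0],[-40,0,0,0],[-45,0,0,0],[-45,0,0,0],[-25,0,0,0],[0,0,0,0]]])

```text
t: 14.9
tcp_pos: [0.3828, -0.2201, 0.2049]
tool_rot: [0.512, -0.491, -0.505, -0.491]
force: [-1.2, -0.6, -0.7]
finger_gap: 0.433
```

>>> arm_command(series=[[[0,-16.4,30.8,0],[0,-16.4,30.8,0],[0,-16.4,30.8,0],[0,-16.4,30.8,0],[0,-16.4,30.8,0],[0,-16.4,30.8,0],[0,-16.4,30.8,0],[0,-16.4,30.8,0],[0,-16.4,30.8,0],[0,-16.4,30.8,0]]])

```text
t: 15.9
tcp_pos: [0.5337, 0.0961, 0.1995]
tool_rot: [-0.508, 0.492, 0.509, 0.49]
force: [-0.1, -0.8, -1.1]
finger_gap: 0.433
```

>>> arm_command(series=[[[20,0,0,0],[10,0,0,0],[5,0,0,0],[0,0,0,0],[0,0,0,0]]])

```text
t: 16.4
tcp_pos: [0.5345, 0.0939, 0.166]
tool_rot: [-0.508, 0.492, 0.508, 0.492]
force: [-0.6, -0.0, 0.1]
finger_gap: 0.434
```

```bash
python3 - <<'E'
from h import *
s=status.sense();im=np.ascontiguousarray(snapshot('wrist')[:,:,::-1]);cv2.imwrite('pics/w10.png',im)
sc=np.ascontiguousarray(snapshot('scene')[:,:,::-1]);cv2.imwrite('pics/s10.png',sc)
print(s['t'],s['tcp_pos'],s['finger_gap'],s['force'])
cs=cam('scene');P=s['tcp_pos']*[1,1,0]
u,v=np.int32(proj(cs,[.535,.094,.12]));g=cv2.resize(sc[v-37:v+37,u-35:u+35],None,fx=5,fy=5,interpolation=3)
w=im[:,110:450];out=np.zeros((420,700,3),np.uint8);out[:370,:350]=g;out[:,352:692]=w;cv2.imwrite('pics/j10.png',out)
E
```

```text
16.4 [0.5345 0.0939 0.166 ] 0.4338114974699121 [-0.5828 -0.0196  0.1219]
```

View pics/j10.png

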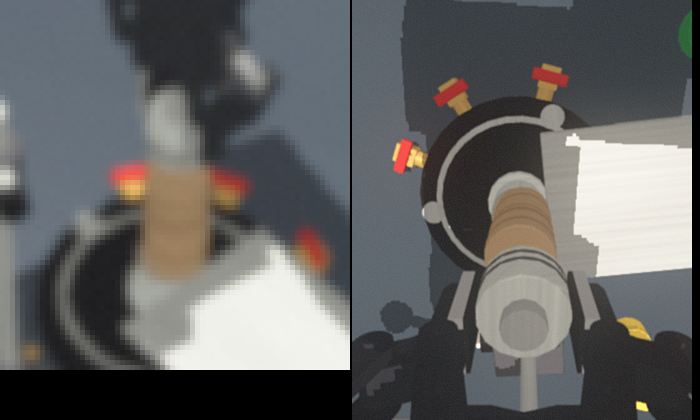

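Scene crop: the cap's left edge (143 px) lines up with the core's left edge (143 px). Wrist crop: the held cap sits square at (524,325), about 1.5 mm off where the calibration predicts. The same bias puts the core at y≈0.093, so I'll shift 1 mm and lower slowly.

>>> arm_command(series=[[[5,0,-1,0],[5,0,0,0],[4,0,0,0],[2,0,0,0],[1.5,0,0,0],[1.5,0,0,0],[1,0,0,0],[1,0,0,0],[0,0,0,0]]])

```text
t: 17.4
tcp_pos: [0.5347, 0.0936, 0.1449]
tool_rot: [-0.508, 0.491, 0.509, 0.491]
force: [0.8, 0.4, -0.2]
finger_gap: 0.437
```

>>> arm_command(series=[[[0.7,0,0,0],[0.5,0,0,0],[0.5,0,0,0],[0,0,0,0]]])

```text
t: 17.8
tcp_pos: [0.5347, 0.0936, 0.1433]
tool_rot: [-0.508, 0.491, 0.508, 0.491]
force: [0.0, 0.4, -0.9]
finger_gap: 0.429
```

>>> arm_command(series=[[[0.4,0,0,0],[0.4,0,0,0],[0,0,0,0]]])

```text
t: 18.1
tcp_pos: [0.5351, 0.0938, 0.143]
tool_rot: [0.509, -0.491, -0.508, -0.492]
force: [-0.6, 1.0, 2.7]
finger_gap: 0.434
```

Contact at 2.7 N. Release and rise.

>>> arm_command(series=[[[0,0,0,0],[0,0,0,0],[0,0,0,0],[0,0,0,0]]], jaw=60)

```text
t: 18.5
tcp_pos: [0.5346, 0.0935, 0.1423]
tool_rot: [-0.508, 0.491, 0.509, 0.491]
force: [-0.1, 0.0, -0.1]
finger_gap: 0.595
```

>>> arm_command(series=[[[-5,0,0,0],[-20,0,0,0],[-40,0,0,0],[-40,15,0,0],[-20,30,0,0],[0,30,0,0],[0,0,0,0],[0,0,0,0]]], jaw=90)

```text
t: 19.3
tcp_pos: [0.4596, 0.0911, 0.2681]
tool_rot: [0.509, -0.491, -0.508, -0.492]
force: [1.3, 0.4, 0.1]
finger_gap: 0.9
```

```bash
python3 - <<'E'
from h import *
s=status.sense();im=np.ascontiguousarray(snapshot('wrist')[:,:,::-1]);cv2.imwrite('pics/w11.png',im)
print(s['t'],s['tcp_pos'],s['finger_gap'],s['force'])
c=cam('wrist',s);np.save('w11.npy',c[3])
from fit import fit
print(fit(c,im,(.535,.0945,0.,0.),420)); 
sc=np.ascontiguousarray(snapshot('scene')[:,:,::-1]);cv2.imwrite('pics/s11.png',sc);tp=np.ascontiguousarray(snapshot('top')[:,:,::-1]);cv2.imwrite('pics/t11.png',tp)
# compare in scene: column extents of rows along the core/cap
cs=cam('scene');u,v=np.int32(proj(cs,[.535,.094,.12]));print(u,v)
g=cv2.resize(sc[v-50:v+34,u-42:u+42],(420,420),interpolation=3)
q=proj(c,[.535,.0935,.16]);print(q);U,V=np.int32(q);U=np.clip(U,95,465)
w=cv2.resize(im[max(0,V-110):max(0,V-110)+210,U-95:U+95],(380,420),interpolation=3)
cv2.imwrite('pics/j11.png',np.hstack([g,w]))
E
```

```text
19.3 [0.4596 0.0911 0.2681] 0.8996203259228681 [1.2701 0.4373 0.0759]
(array([ 0.5415,  0.0995, -0.4695, -0.0808]), np.float64(451.375), np.uint64(1375))
287 247
[278.3078 302.5216]
```

View pics/j11.png

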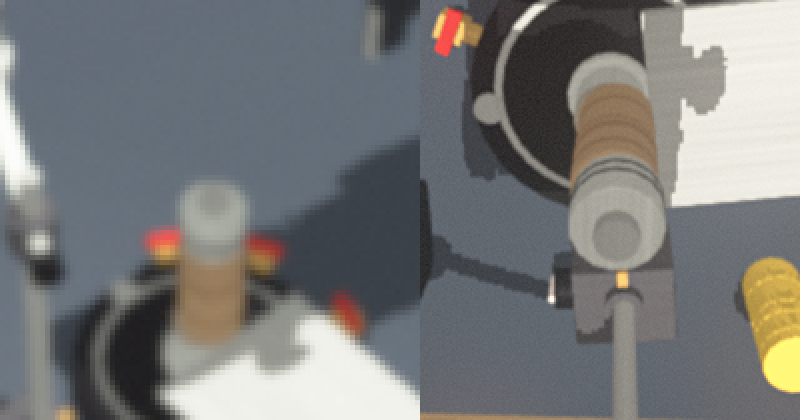

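Scene crop: the core spans 177–245 px and the cap 179–247 px, so the cap sits aligned on the core. The wrist crop also shows it seated squarely. Next is the gauge: I'll locate the post and gauge from pixels already seen.

```bash
python3 - <<'E'
from h import *
s=status.sense();c=cam('wrist',s);t=cam('top')
ped=np.array([.535,.092])
post=ray(c,284.5,338,.05);print('post wrist',post,np.linalg.norm(post[:2]-ped))
for u,v in((238,148.75),(233,150)):
    q=ray(t,u,v,.269);print('post top',q,np.linalg.norm(q[:2]-ped))
for v in(162,163,164):
    g=ray(t,288,v,.294);print('gauge',g, np.linalg.norm(g[:2]-post[:2]))
M=R.from_quat(s['tool_rot']).as_matrix();print(M,s['q'])
E
```

```text
post wrist [0.6518 0.1036 0.05  ] 0.11739666484539647
post top [0.6538 0.1003 0.269 ] 0.11911072042333574
post top [0.6509 0.1118 0.269 ] 0.11762972237395063
gauge [ 0.6185 -0.014   0.294 ] 0.12222732434007286
gauge [ 0.6162 -0.014   0.294 ] 0.12285148013549989
gauge [ 0.614 -0.014  0.294] 0.12351330425823609
[[ 0.0008 -0.9994 -0.0341]
 [-0.     -0.0341  0.9994]
 [-1.     -0.0008 -0.0001]] [-0.0438  0.2694  1.7636  0.      1.1078 -1.6486]
```

>>> arm_command(series=[[[-9,0,0,-0.14],[-9,0,0,-0.14],[-9,0,0,-0.14],[-9,0,0,-0.14],[-9,0,0,-0.14],[-9,0,0,-0.14],[-11,0,0,-0.14],[0,0,0,0]]], jaw=100)

```text
t: 20.25
tcp_pos: [0.4616, 0.0909, 0.3334]
tool_rot: [0.681, -0.194, -0.679, -0.195]
force: [-0.7, -0.4, -0.8]
finger_gap: 0.999
```

>>> arm_command(series=[[[0,1,-31,0],[0,1,-31,0],[0,1,-31,0],[0,1,-31,0],[0,0,-31,0],[0,0,-32,0],[0,0,0,0],[0,0,0,0]]])

```text
t: 21.05
tcp_pos: [0.6165, -0.0115, 0.3308]
tool_rot: [-0.679, 0.195, 0.681, 0.195]
force: [-0.8, 0.4, 0.1]
finger_gap: 1.003
```

```bash
python3 - <<'E'
from h import *
s=status.sense();im=np.ascontiguousarray(snapshot('wrist')[:,:,::-1]);cv2.imwrite('pics/w12.png',im)
print(s['t'],s['tcp_pos'],s['q'],s['force']);c=cam('wrist',s)
M=R.from_quat(s['tool_rot']).as_matrix();print('shift',M.T@(np.array([.6165,-.0115,.262])-s['tcp_pos'])*1000)
print('expected gauge top px',proj(c,[.6165,-.0115,.294]), 'r',np.ptp(circ(c,[.6165,-.0115,.294],.011),axis=0)/2)
g=cv2.medianBlur(cv2.cvtColor(im,cv2.COLOR_BGR2GRAY),5)
h=cv2.HoughCircles(g,cv2.HOUGH_GRADIENT,1.5,15,param1=80,param2=25,minRadius=17,maxRadius=34);print(h[0][:8] if h is not None else None)
E
```

```text
21.05 [ 0.6165 -0.0115  0.3308] [-0.1998  0.4251  1.3258  0.0003  1.3936 -2.7818] [-0.773   0.4159  0.1454]
shift [68.7634 -0.075  -0.1409]
expected gauge top px [277.599  249.4244] r [20.5492 18.8616]
[[276.75 216.75  24.5 ]
 [359.25 203.25  33.05]
 [414.75 231.75  25.4 ]
 [288.75 236.25  33.05]
 [396.75 182.25  28.1 ]
 [411.75 330.75  33.05]
 [ 12.75 189.75  27.95]
 [215.25 360.75  22.85]]
```

```bash
python3 - <<'E'
import cv2,numpy as np
g=cv2.cvtColor(cv2.imread('pics/w12.png'),cv2.COLOR_BGR2GRAY)
s=cv2.resize(g[130:330,200:360],(53,66),interpolation=cv2.INTER_AREA)
for i,r in enumerate(s[::2]):print(130+i*6,''.join(' .:-=+*#%@'[min(9,int(x)//26)] for x in r))
h=cv2.cvtColor(cv2.imread('pics/w12.png'),cv2.COLOR_BGR2HSV)
print(g[130:330:6,277])
E
```

```text
130 ---:::::::::::----:::::::::::::::::::::::::::::::::::
136 :::::::::---------:::::::::::::::::::::::::::::::....
142 :::----------------:::::::::::::::::::::::::::.......
148 -:------------------::::::::::::::::::::::::.=++=::=+
154 ::::::::::----------::::::::::::::::::::::..:++++=-..
160 ::::::::::::::::::---::::::::::::::::::::....:+=:....
166 :::::::::::::::::::::::::::::::::::::::.....-=:......
172 :::::::::::::::::::::::::::::::::::::::....+=::::::::
178 ::::::::::::::::::::::::::::::::::::::..::*%:::::::::
184 ::::::::::::::::::--::--:::::::::::--:..:-%-:::::::::
190 :::::::::::::--::::-:::-----::-------::::*#::::::::.-
196 :::::::::::----:::::=+*%%%%%*++------::::*#:::::....-
202 ::::::::::::::::::-+@@@@%@@@@@@*=----::::+%:::::..:::
208 :::-::::::::::----+**+====+++*###-----:::-%=::::.::::
214 ::::::::::-------=**=======+==+**=-----:::=%=::::::::
220 ::::::-----------=*+===-::-====**-------:::-%+:::::::
226 ------------------++:-=+**%*-:=*+---=--=-::::+%+:::::
232 =====---------------++++++++++--==---=---=-::::=#=-::
238 ========-----------++++++++++*+-===--=--=-=--::::-*+
[... 252 characters left out ...]
========-:::-+*****+++=================
274 %*+====================-====*****+++=================
280 %%%+========================+****#+++================
286 %%%%#+=======================%@@@@%++================
292 %%%%%%*+=====================#@@@@@*+++++***=========
298 @%%%%%%#+=====================%@@@@%+++++++**========
304 %@%%%%%%%*+===================*@@@@@*++*++***+=======
310 %%%%%%%%%%#+===================%@@@@%++++++***=======
316 %%%%@%%%%%%%*+=================+@@@@@*+++**#**+======
322 %%%%%%@%%%%%%%+=================#@@@@%+%@@@@@@%+====-
[ 63  67  63  66  61  63  64  64  69  64  68 156 251 124 123 125 171 133
 139 139 141 135  73  73  94 106 107 106 111 109 109 106 108 109]
```

Printed brightness: the gauge's flat top is centred at about (276,242), against the expected (277.6,249). That is about 3 mm further out along tool y, and the jaw axis is aligned. I'll descend over it and grip.

>>> arm_command(series=[[[15,3,0,0],[20,0,0,0],[15,0,0,0],[10,0,0,0],[8,0,0,0],[0,0,0,0]]])

```text
t: 21.7
tcp_pos: [0.614, -0.0132, 0.2636]
tool_rot: [-0.679, 0.194, 0.681, 0.194]
force: [0.2, -0.1, 1.4]
finger_gap: 0.999
```

>>> arm_command(series=[[[0,0,0,0],[0,0,0,0],[0,0,0,0],[0,0,0,0],[0,0,0,0],[0,0,0,0],[0,0,0,0],[0,0,0,0],[0,0,0,0]]], jaw=15, force=25)

```text
t: 22.6
tcp_pos: [0.6152, -0.0142, 0.2648]
tool_rot: [0.68, -0.195, -0.679, -0.194]
force: [1.4, -3.3, 1.2]
finger_gap: 0.244
```

```bash
python3 - <<'E'
from h import *
s=status.sense();print(s['t'],s['tcp_pos'],s['q'],s['force'],s['finger_gap'])
M=R.from_quat(s['tool_rot']).as_matrix()
C=np.array([.654,.103]);P=s['tcp_pos'][:2];print('r to post',np.linalg.norm(P-C))
T=np.array([.5347,.0936])
# post centre from two points on a 120 mm circle
m=(P+T)/2;h=np.linalg.norm(P-T)/2;n=(T-P)/(2*h);C2=m+np.sqrt(.12**2-h*h)*np.array([n[1],-n[0]]);print('post from chord',C2)
a0=np.arctan2(*(P-C2)[::-1]);a1=np.arctan2(*(T-C2)[::-1]);d=(a1-a0+np.pi)%(2*np.pi)-np.pi;print('swing',d)
# rows: per step tool turn and shift in tool axes (shift first in axes as they stand)
N=14;tau=.86/N;y=M[:,1];yaw=np.arctan2(y[1],y[0])
for i in range(N):
    A=C2+.12*np.array([np.cos(a0+d*i/N),np.sin(a0+d*i/N)]);B=C2+.12*np.array([np.cos(a0+d*(i+1)/N),np.sin(a0+d*(i+1)/N)])
    th=yaw-tau*i;ya=np.array([np.cos(th),np.sin(th)]);za=np.array([ya[1],-ya[0]]);print(np.round([(B-A)@ya*1000,(B-A)@za*1000,tau],2))
E
```

```text
22.6 [ 0.6152 -0.0142  0.2648] [-0.2041  0.4792  1.4204 -0.0008  1.2409 -2.7887] [ 1.4183 -3.3063  1.1831] 0.24374895405214844
r to post 0.12347202129267563
post from chord [0.6546 0.0991]
swing -1.1902082090602601
[ 1.82 10.03  0.06]
[ 1.59 10.07  0.06]
[ 1.35 10.11  0.06]
[ 1.11 10.14  0.06]
[ 0.87 10.16  0.06]
[ 0.63 10.18  0.06]
[ 0.39 10.19  0.06]
[ 0.15 10.2   0.06]
[-0.09 10.2   0.06]
[-0.33 10.19  0.06]
[-0.57 10.18  0.06]
[-0.81 10.17  0.06]
[-1.05 10.14  0.06]
[-1.29 10.12  0.06]
```

Gripped at about 21 mm, which matches the 22 mm body. Now I'll swing it along the 120 mm arc to above the cap, turning the tool with it.

>>> arm_command(series=[[[0,1.8,10,0.085],[0,1.8,10,0.085],[0,1.8,10,0.085],[0,1.8,10,0.085],[0,1.8,10,0.085],[0,1.8,10,0.085],[0,1.8,10,0.085]]])

```text
t: 23.3
tcp_pos: [0.5576, 0.0282, 0.2645]
tool_rot: [-0.592, 0.386, 0.593, 0.386]
force: [0.0, -0.4, 1.6]
finger_gap: 0.242
```

>>> arm_command(series=[[[0,1.8,10,0.085],[0,1.8,10,0.085],[0,1.8,10,0.085],[0,1.8,10,0.085],[0,1.8,10,0.085],[0,1.8,10,0.085],[0,0,0,0]]])

```text
t: 24.0
tcp_pos: [0.5345, 0.0853, 0.2644]
tool_rot: [-0.476, 0.522, 0.478, 0.522]
force: [-1.5, 1.6, 1.2]
finger_gap: 0.24
```

```bash
python3 - <<'E'
from h import *
s=status.sense();print(s['t'],s['tcp_pos'],s['force'],s['finger_gap'])
M=R.from_quat(s['tool_rot']).as_matrix();print(M[:,1:]);print(M.T@(np.array([.5347,.0936,s['tcp_pos'][2]])-s['tcp_pos'])*1000)
E
```

```text
24.0 [0.5345 0.0853 0.2644] [-1.4729  1.5537  1.1869] 0.24003314960660171
[[-0.996   0.089 ]
 [ 0.089   0.996 ]
 [ 0.0022  0.0014]]
[0.0127 0.5301 8.2916]
```

>>> arm_command(series=[[[0,0.5,3,0],[0,0,3,0],[0,0,2,0],[0,0,0,0]]])

```text
t: 24.4
tcp_pos: [0.5338, 0.0908, 0.2637]
tool_rot: [-0.476, 0.524, 0.478, 0.52]
force: [-4.6, -2.8, 1.0]
finger_gap: 0.247
```

```bash
python3 - <<'E'
from h import *
s=status.sense();print(s['t'],s['tcp_pos'],s['force'],s['finger_gap'])
im=np.ascontiguousarray(snapshot('scene')[:,:,::-1]);cv2.imwrite('pics/s13.png',im)
c=cam('scene')
for P in([.5347,.0933,.172],[.5347,.0933,.204],[.5347,.0933,.228],[.5347,.0933,.16]):print(proj(c,P))
g=cv2.cvtColor(im,cv2.COLOR_BGR2GRAY);u,v=np.int32(proj(c,[.5347,.0933,.19]))
for r in range(v-26,v+26):print(r,''.join(' .:-=+*#%@'[min(9,int(x)//26)] for x in g[r,u-22:u+22]))
print(u-22)
E
```

```text
24.4 [0.5338 0.0908 0.2637] [-4.6208 -2.7632  1.0468] 0.24672402117068076
[287.921  235.5516]
[288.222  227.7224]
[288.4552 221.6533]
[287.8111 238.4131]
205 =================-:---:............::--=====
206 =================--===-:..........::--======
207 ===================+===-:......::::--=======
208 ===================++===:....:::----========
209 ===================++=+=-....:----==========
210 =================-====+=-...::--============
211 ==================--====-...::-=============
212 ========================-:..:--=============
213 ========================::..:--=============
214 ==================+++++=-::::--=============
215 ==================+++++=------==============
216 =================++++++++++=================
217 ================++++++++*##+================
218 ===============+++++++++*%%*================
219 ===============+**++++++#%%#+===============
220 ===============+**+++++*#%%*+===============
221 =============++**********##*================
222 ===========+++*************+================
223 ==========++**************++================
224 ========++*
[... 905 characters left out ...]
::::::::::
243 ===========++=+++**#%%%##**+==---:::::::::::
244 ==========++++++++***##***+==---::::::::::::
245 ==========++++++++++***++++==-----::::::::::
246 =========++***+++++++++++++==------:::::::::
247 =========++***+++++++++++++=====---:::::::::
248 ==========+++++=+++++++++++=======-:::::::::
249 =======----==--==+++++++++========-:::::::::
250 ======--::::::-===+++++++===--===-::::::::::
251 =====--:...:::-=====+++=====-:----::::::::::
252 =====-:::::----====+++======-:::::::::::::::
253 ==++==-:-------======++=====--::....::::::::
254 ==+++==-----::-=============---:::..::::::::
255 -=++++==--::.:-=============-:----:::---::::
256 -=+++==-::....-============-:::------===--::
266
```

>>> arm_command(series=[[[0,0,0,0],[0,0,0.5,0],[0,0,0.5,0],[0,0,0,0]]])

```text
t: 24.85
tcp_pos: [0.5337, 0.0916, 0.2636]
tool_rot: [-0.476, 0.524, 0.478, 0.52]
force: [-5.8, -4.5, 1.3]
finger_gap: 0.246
```

>>> arm_command(series=[[[0,1.5,0,0],[0,1.5,0,0],[0,0,0,0],[0,0,0,0]]])

```text
t: 25.25
tcp_pos: [0.5338, 0.0925, 0.2645]
tool_rot: [-0.477, 0.522, 0.476, 0.523]
force: [1.6, -3.2, -2.9]
finger_gap: 0.239
```

Radial strain is gone and the gauge is within 1 mm of the cap axis along the swing. Lower it.

>>> arm_command(series=[[[3,0,0,0],[5,0,0,0],[5,0,0,0],[5,0,0,0],[5,0,0,0],[4,0,0,0],[3,0,0,0],[3,0,0,0],[0,0,0,0],[0,0,0,0]]])

```text
t: 26.25
tcp_pos: [0.5334, 0.093, 0.2316]
tool_rot: [-0.477, 0.522, 0.477, 0.522]
force: [0.1, -5.2, 2.9]
finger_gap: 0.242
```

```bash
cat > ck.py <<'E'
from h import *
import sys
s=status.sense();print(s['t'],s['tcp_pos'],s['force'],s['finger_gap'])
im=np.ascontiguousarray(snapshot('scene')[:,:,::-1]);cv2.imwrite(sys.argv[1],im)
c=cam('scene');g=cv2.cvtColor(im,cv2.COLOR_BGR2GRAY);u,v=np.int32(proj(c,[.5347,.0933,.19]))
for r in range(v-18,v+36):print(r,''.join(' .:-=+*#%@'[min(9,int(x)//26)] for x in g[r,u-16:u+16]))
print(u-16)
E
python3 ck.py pics/s14.png
```

```text
26.25 [0.5334 0.093  0.2316] [ 0.0996 -5.1699  2.8824] 0.24159772911030655
213 ===========-::::............::::
214 ===========----::............::-
215 ===========--==--:...........:--
216 ===========-=====-:.......:::---
217 ===========-=++===:.....:::----=
218 ===========-==+++=-:...::----===
219 ================+=-:...:--======
220 ================+=-:...:-=======
221 ================+=-:..::-=======
222 =============+==+=-:..:--=======
223 ============+++++=-::::--=======
224 ===========++++++====---========
225 ==========+++++++++**+==========
226 ==========++++++++*#%*==========
227 =========++*++++++*#%#+=========
228 =========+**++++++*##*+=========
229 ========++***+++++****==========
230 ======++*************+==========
231 ====++***************+==========
232 ===++***************++==========
233 =+++****************+===========
234 +*******************+===========
235 *************++++++*++=========-
236 *******+++***++++++**+=======---
237 ******++++***++++++***+====----:
238 ****+++=++***+++++*##*+==----:::
239 **+++===++****++**#%%#+=---:::::
240 +++======+*******%%@@#
[... 276 characters left out ...]
==+***+++++++++++++=======-:::
249 =---==+====+++++++++========-:::
250 --:::----====++++++===--===--:::
251 -:...:::-=====+++=====-:----::::
252 :::::----=====++=++===-:::::::::
253 -::------=====+++=====--::....::
254 =-----::-=============---:::..::
255 ==--::.:-=============------:::-
256 =-::...:-=============:::------=
257 ::.....:-==+++====++=-:..:--===+
258 .......:-==+++++++++=-:..:-==+++
259 .......-====+++++++==-:.:--=++++
260 ......:-=====+++++===-::-==+++++
261 ......:-=============---=+++++++
262 ......:==+++=+==========+++++++*
263 .....:-=+++++++++++++++++++++**#
264 .....-=++++++++++++++++++++**##%
265 ....:-++*+++++++++++++++***##%%@
266 ....:-+****+++++++++++**##%%%@@@
272
```

>>> arm_command(series=[[[1,0,-1,0],[1,0,-1,0],[1,0,0,0],[0,0,0,0],[0,0,0,0]]])

```text
t: 26.8
tcp_pos: [0.5335, 0.0922, 0.2302]
tool_rot: [-0.477, 0.521, 0.477, 0.523]
force: [-1.2, -0.9, 11.1]
finger_gap: 0.243
```

Vertical force jumped to 11 N. I'll let go and check the gauge's height by its top instead.

>>> arm_command(series=[[[0,0,0,0],[0,0,0,0],[0,0,0,0]]], jaw=50)

```text
t: 27.1
tcp_pos: [0.532, 0.0918, 0.2277]
tool_rot: [-0.476, 0.522, 0.478, 0.522]
force: [0.9, 0.1, -0.8]
finger_gap: 0.5
```

>>> arm_command(series=[[[-10,0,0,0],[-25,0,0,0],[-25,0,0,0],[-20,0,0,0],[0,0,0,0],[0,0,0,0]]], jaw=90)

```text
t: 27.7
tcp_pos: [0.5327, 0.0911, 0.3086]
tool_rot: [-0.477, 0.522, 0.477, 0.522]
force: [-1.1, 0.4, -0.1]
finger_gap: 0.9
```

```bash
python3 ck.py pics/s15.png | head -45; python3 - <<'E'
from h import *
s=status.sense();im=np.ascontiguousarray(snapshot('wrist')[:,:,::-1]);cv2.imwrite('pics/w15.png',im);c=cam('wrist',s)
for z in(.254,.26,.25):print(proj(c,[.5347,.0933,z]),np.ptp(circ(c,[.5347,.0933,z],.011),axis=0)/2)
g=cv2.cvtColor(im,cv2.COLOR_BGR2GRAY)[150:350,200:360];q=cv2.resize(g,(53,33),interpolation=cv2.INTER_AREA)
for i,r in enumerate(q):print(150+i*6,''.join(' .:-=+*#%@'[min(9,int(x)//26)] for x in r))
E
```

```text
27.7 [0.5327 0.0911 0.3086] [-1.0859  0.3662 -0.0769] 0.8995926556219201
213 ================================
214 ===============+**+=============
215 ==============+*###+============
216 =============++*#%%#+===========
217 =============+++*%%#+===========
218 =============+++*###+===========
219 ==============+++**+============
220 ================================
221 ================================
222 ================================
223 ============++++++++============
224 ===========+++++++++============
225 ==========++++++++***+==========
226 ==========++++++++*##*==========
227 =========+++++++++*%%#+=========
228 =========+**+++++*#%%#+=========
229 =========+***++**#%@%#+=========
230 =======++******#%%@@%*==========
231 =====++*******#%%@%%#+==========
232 ===+++*******##%%%%#*+==========
233 ==++***********###**+===========
234 ++******************++==========
235 +************++++****+==========
236 *************+++++***++=========
237 ******++++***+++++*##*+=========
238 *****++=++***++++*#%%%*=========
239 ***++====+****++*#%@@%*========-
240 *+++=====+******##%@@%*=
[... 1928 characters left out ...]
==-:
276 ---------------------=-:--::=*****=----===-=-=======-
282 -----------------------------+****+---====-==========
288 --------------------------=--=****+==-=-=============
294 ---------------------------=-=*****===-==============
300 ---------------------=========+****+=================
306 -------=----==================+****+=================
312 --=---=========================*****=================
318 ===============================+****+================
324 ================================****+--==============
330 ===============================-+****---=============
336 ==============================--+****=--=++++********
342 ========++++++++++*********###=--=-------%%%%%%%%%%%%
```

Scene printout: the gauge top is at row 216.5. After correcting by the cap-top bias that gives z≈0.254, the half-travel height. I'll confirm and set it by touching the flat top with shut fingers, since top at 0.254 means 8 mm of plunger.

>>> arm_command(series=[[[0,0,1.5,0],[0,0,0,0],[0,0,0,0],[0,0,0,0],[0,0,0,0],[0,0,0,0],[0,0,0,0],[15,0,0,0],[15,0,0,0],[8,0,0,0]]], jaw=0)

```text
t: 28.8
tcp_pos: [0.5323, 0.0925, 0.2695]
tool_rot: [-0.476, 0.523, 0.477, 0.522]
force: [-0.9, -0.2, 0.1]
finger_gap: -0.002
```

>>> arm_command(series=[[[4,0,0,0],[2,0,0,0],[1,0,0,0],[0,0,0,0]]])

```text
t: 29.2
tcp_pos: [0.5333, 0.0925, 0.2639]
tool_rot: [-0.477, 0.522, 0.477, 0.522]
force: [-0.1, -0.1, 0.7]
finger_gap: 0.001
```

>>> arm_command(series=[[[1,0,0,0],[1,0,0,0],[0,0,0,0]]])

```text
t: 29.5
tcp_pos: [0.5329, 0.0925, 0.2615]
tool_rot: [-0.477, 0.522, 0.477, 0.522]
force: [-0.8, 0.0, 0.1]
finger_gap: 0.003
```

>>> arm_command(series=[[[1,0,0,0],[1,0,0,0],[0,0,0,0]]])

```text
t: 29.8
tcp_pos: [0.5328, 0.0925, 0.2593]
tool_rot: [-0.477, 0.522, 0.477, 0.522]
force: [0.3, -0.6, -0.2]
finger_gap: 0.003
```

>>> arm_command(series=[[[1,0,0,0],[1,0,0,0],[0,0,0,0]]])

```text
t: 30.1
tcp_pos: [0.5328, 0.0925, 0.2573]
tool_rot: [-0.477, 0.522, 0.477, 0.522]
force: [0.3, 0.3, -0.5]
finger_gap: 0.002
```

>>> arm_command(series=[[[1,0,0,0],[1,0,0,0],[0,0,0,0]]])

```text
t: 30.4
tcp_pos: [0.5329, 0.0925, 0.2553]
tool_rot: [-0.477, 0.522, 0.477, 0.522]
force: [0.5, -0.1, 0.1]
finger_gap: 0.0
```

>>> arm_command(series=[[[0.7,0,0,0],[0.5,0,0,0],[0,0,0,0]]])

```text
t: 30.7
tcp_pos: [0.5329, 0.0925, 0.2542]
tool_rot: [-0.477, 0.522, 0.477, 0.522]
force: [0.3, -0.3, 0.8]
finger_gap: -0.001
```

>>> arm_command(series=[[[0.5,0,0,0],[0.5,0,0,0],[0,0,0,0]]])

```text
t: 31.0
tcp_pos: [0.5329, 0.0925, 0.2532]
tool_rot: [-0.477, 0.522, 0.477, 0.522]
force: [-0.0, 0.1, -0.7]
finger_gap: -0.0
```

>>> arm_command(series=[[[1,0,0,0],[1,0,0,0],[0,0,0,0]]])

```text
t: 31.3
tcp_pos: [0.5328, 0.0925, 0.2511]
tool_rot: [-0.477, 0.522, 0.477, 0.522]
force: [-0.2, -0.0, 0.0]
finger_gap: -0.001
```

>>> arm_command(series=[[[1,0,0,0],[1,0,0,0],[0,0,0,0]]])

```text
t: 31.6
tcp_pos: [0.5329, 0.0925, 0.2491]
tool_rot: [-0.477, 0.522, 0.477, 0.522]
force: [-1.0, 0.1, 0.1]
finger_gap: 0.003
```

>>> arm_command(series=[[[1,0,0,0],[1,0,0,0],[0,0,0,0]]])

```text
t: 31.9
tcp_pos: [0.5328, 0.0925, 0.2471]
tool_rot: [-0.477, 0.522, 0.477, 0.522]
force: [0.5, -0.8, 0.8]
finger_gap: 0.003
```

>>> arm_command(series=[[[0.7,0,0,0],[0.7,0,0,0],[0,0,0,0]]])

```text
t: 32.2
tcp_pos: [0.5328, 0.0925, 0.2461]
tool_rot: [-0.477, 0.522, 0.477, 0.522]
force: [-0.9, -0.3, 1.9]
finger_gap: -0.0
```

```bash
python3 ck.py pics/s16.png | head -36; python3 - <<'E'
from h import *
s=status.sense();im=np.ascontiguousarray(snapshot('wrist')[:,:,::-1]);cv2.imwrite('pics/w16.png',im);c=cam('wrist',s)
print(proj(c,s['tcp_pos']),proj(c,[.5347,.0933,.246]))
g=cv2.cvtColor(im,cv2.COLOR_BGR2GRAY)[220:420,190:370];q=cv2.resize(g,(60,33),interpolation=cv2.INTER_AREA)
for i,r in enumerate(q):print(220+i*6,''.join(' .:-=+*#%@'[min(9,int(x)//26)] for x in r))
E
```

```text
32.2 [0.5328 0.0925 0.2461] [-0.8879 -0.337   1.8513] -9.007652816683252e-05
213 ================-:...:--========
214 ================-:...:--========
215 ================-:..::-=========
216 ================-::::--=========
217 ==============+==-:::--=========
218 ==============++=-----==========
219 ==============++==---===========
220 ==================---===========
221 ================================
222 ================================
223 ============++++++++============
224 ============++++++++============
225 ===========++++++++**+==========
226 ==========++++++++*##*==========
227 =========+++++++++*%%#+=========
228 =========+**+++++*#%%#+=========
229 =========+***++++*#@%#+=========
230 =======++*********%%%*==========
231 =====++***********###+==========
232 ===++*************#**+==========
233 ==+*****************+===========
234 ++******************+===========
235 +************++++****+========--
236 *************++++++**++======---
237 ******++++***+++++****+====---::
238 *****++=++***++++*###*+==----:::
239 ***++===++*****+**%%%#+=---:::::
240 *+++=====+******#%@@
[... 1756 characters left out ...]
.................................................:
358 ............................................................
364 .............................::::...........................
370 ............................:=++:...........................
376 ............................=#%%*...........................
382 ............................+%%%#...........................
388 ............................*%%%#...........................
394 ............................#%%%%:..........................
400 ...........................:%%%%%=..........................
406 ...........................:+***+-..........................
412 ............................................................
```

Contact at 0.246, so the gauge's top is there and the plunger is fully in. The gauge must have started about 13 mm below its top stop. I'll regrip it and pull it up 8 mm.

>>> arm_command(series=[[[-10,0,0,0],[-20,0,0,0],[-15,0,0,0],[0,0,0,0],[0,0,0,0],[0,0,0,0],[0,0,0,0],[0,0,0,0]]], jaw=90)

```text
t: 33.1
tcp_pos: [0.5326, 0.0925, 0.2902]
tool_rot: [-0.476, 0.523, 0.477, 0.522]
force: [-0.5, 0.2, 0.5]
finger_gap: 0.899
```

>>> arm_command(series=[[[15,0,0,0],[20,0,0,0],[20,0,0,0],[10,0,0,0],[6,0,0,0],[0,0,0,0]]])

```text
t: 33.7
tcp_pos: [0.5327, 0.0925, 0.2193]
tool_rot: [-0.476, 0.523, 0.477, 0.522]
force: [0.2, -1.0, 0.5]
finger_gap: 0.9
```

>>> arm_command(series=[[[0,0,0,0],[0,0,0,0],[0,0,0,0],[0,0,0,0],[0,0,0,0],[0,0,0,0],[0,0,0,0],[0,0,0,0]]], jaw=15, force=40)

```text
t: 34.5
tcp_pos: [0.5331, 0.0925, 0.2201]
tool_rot: [-0.477, 0.522, 0.477, 0.522]
force: [-0.6, 1.0, 1.4]
finger_gap: 0.243
```

>>> arm_command(series=[[[-1,0,0,0],[-1.5,0,0,0],[-1.5,0,0,0],[-1.5,0,0,0],[-1.5,0,0,0],[-1,0,0,0],[0,0,0,0],[0,0,0,0]]])

```text
t: 35.3
tcp_pos: [0.5335, 0.0925, 0.2281]
tool_rot: [-0.477, 0.522, 0.476, 0.523]
force: [5.6, 0.1, -3.8]
finger_gap: 0.237
```

Lifted 8 mm. Release, rise and check the top height again by touch.

>>> arm_command(series=[[[0,0,0,0],[0,0,0,0],[0,0,0,0]]], jaw=50)

```text
t: 35.6
tcp_pos: [0.532, 0.0925, 0.2281]
tool_rot: [-0.476, 0.523, 0.477, 0.522]
force: [-0.5, 0.3, -0.1]
finger_gap: 0.502
```

>>> arm_command(series=[[[-10,0,0,0],[-25,0,0,0],[-30,0,0,0],[0,0,0,0],[0,0,0,0],[0,0,0,0],[0,0,0,0],[0,0,0,0],[0,0,0,0],[0,0,0,0]]], jaw=0)

```text
t: 36.6
tcp_pos: [0.5314, 0.0926, 0.2921]
tool_rot: [-0.476, 0.523, 0.478, 0.521]
force: [-5.7, 0.6, -2.6]
finger_gap: 0.219
```

>>> arm_command(series=[[[15,0,0,0],[12,0,0,0],[5,0,0,0],[0,0,0,0]]])

```text
t: 37.0
tcp_pos: [0.5306, 0.0925, 0.26]
tool_rot: [-0.475, 0.524, 0.478, 0.521]
force: [-6.9, 0.4, 1.2]
finger_gap: 0.218
```

The jaws shut on the gauge as they rose and dragged it up: the gap reads 0.22. I'll open, clear it, then shut and look for its top again.

>>> arm_command(series=[[[0,0,0,0],[0,0,0,0],[0,0,0,0],[0,0,0,0]]], jaw=70)

```text
t: 37.4
tcp_pos: [0.5341, 0.0924, 0.2615]
tool_rot: [-0.477, 0.522, 0.476, 0.523]
force: [-0.7, 0.2, 0.1]
finger_gap: 0.705
```

>>> arm_command(series=[[[-15,0,0,0],[-35,0,0,0],[-20,0,0,0],[0,0,0,0],[0,0,0,0]]])

```text
t: 37.9
tcp_pos: [0.5331, 0.0925, 0.331]
tool_rot: [-0.477, 0.522, 0.477, 0.522]
force: [-0.5, -0.3, -0.5]
finger_gap: 0.697
```

```bash
python3 ck.py pics/s17.png | head -48; python3 - <<'E'
from h import *
s=status.sense();im=np.ascontiguousarray(snapshot('wrist')[:,:,::-1]);cv2.imwrite('pics/w17.png',im);c=cam('wrist',s)
for z in(.254,.28):print(proj(c,[.5347,.0933,z]),np.ptp(circ(c,[.5347,.0933,z],.011),axis=0)/2)
g=cv2.cvtColor(im,cv2.COLOR_BGR2GRAY)[150:350,200:360];q=cv2.resize(g,(53,33),interpolation=cv2.INTER_AREA)
for i,r in enumerate(q):print(150+i*6,''.join(' .:-=+*#%@'[min(9,int(x)//26)] for x in r))
E
```

```text
37.9 [0.5331 0.0925 0.331 ] [-0.5363 -0.2806 -0.5305] 0.6969710141257337
213 =============++*#%%#+===========
214 ==============++#%%#+===========
215 ===========--==+***+============
216 ============---==+==============
217 ================================
218 =============+++++++============
219 ============++++++++============
220 ============+++++++**+==========
221 ==========++++++++*##*+=========
222 ==========++++++++*#%#+=========
223 =========+++++++++*%@%+=========
224 =========+**++++**#%@%+=========
225 ========++******##%@%#+=========
226 ======+++*****#%%%@@%*==========
227 ====+++*******#%%%%%#+==========
228 ===++*********######*+==========
229 =++*****************+===========
230 ++*********+++++++++============
231 *********++++===++==============
232 *******+++==++==================
233 ******++===+**+++++=============
234 ****+++===+***++++*++===========
235 **+++=====+***+=+*#**+==========
236 +++======+***++++*###+==========
237 +========+***++++*#%%#+=========
238 =========+***+++*#%@@%*=========
239 =========+*******%@@@%*========-
240 =========+******%@@@@%*=
[... 2001 characters left out ...]
==--
276 =:.-------------------------+****+=---====--======-::
282 :..:-------------------=-==-=*****=========-======-::
288 ...:----------------==-======+****+===============-::
294 ...:------------=-=-=========+****+===============:::
300 ...:---------=================*****===============:::
306 ...:---=======================+****+==============:::
312 ::::-=========================+****+==============:::
318 ::::===========================*****==============-::
324 :::-===========================+****=--===+++++++++-:
330 ::-=============+++++++++++**+-=****+--+###%%%%%%%%#:
336 :-++******########%%%%%%%%%%%#--=====---%%%%%%%%%%%%+
342 :#%%%%%%%%%%%%%%%%%%%%%%%%%%%*-------=--*%%%%%%%%%%%%
```

Scene printout: the gauge features rose about 4.7 px, or 19 mm, so its top is at about 0.265 and the plunger is just clear of the cap. The cap and core are unchanged. With the jaws shut up here first, I'll press the flat top down to 0.254.

>>> arm_command(series=[[[0,0,0,0],[0,0,0,0],[0,0,0,0],[0,0,0,0],[0,0,0,0],[0,0,0,0],[0,0,0,0],[0,0,0,0],[0,0,0,0]]], jaw=0, force=20)

```text
t: 38.9
tcp_pos: [0.533, 0.0925, 0.3309]
tool_rot: [-0.477, 0.522, 0.477, 0.522]
force: [1.6, -0.7, 1.2]
finger_gap: -0.002
```

>>> arm_command(series=[[[20,0,0,0],[25,0,0,0],[10,0,0,0],[5,0,0,0],[2,0,0,0],[2,0,0,0],[2,0,0,0],[2,0,0,0],[0,0,0,0]]])

```text
t: 39.8
tcp_pos: [0.5332, 0.0925, 0.2631]
tool_rot: [-0.477, 0.522, 0.477, 0.522]
force: [0.3, -0.2, 0.6]
finger_gap: 0.001
```

>>> arm_command(series=[[[1.5,0,0,0],[1.5,0,0,0],[1.5,0,0,0],[1.5,0,0,0],[0,0,0,0],[0,0,0,0]]])

```text
t: 40.4
tcp_pos: [0.5331, 0.0925, 0.2569]
tool_rot: [-0.477, 0.522, 0.477, 0.522]
force: [-1.3, 0.3, 2.7]
finger_gap: -0.005
```

>>> arm_command(series=[[[1,0,0,0],[1,0,0,0],[0.7,0,0,0],[0,0,0,0],[0,0,0,0]]])

```text
t: 40.9
tcp_pos: [0.5331, 0.0925, 0.2542]
tool_rot: [-0.477, 0.522, 0.477, 0.522]
force: [-0.3, 0.3, 3.1]
finger_gap: -0.004
```

```bash
python3 ck.py pics/s18.png | sed -n '1,34p'
```

```text
40.9 [0.5331 0.0925 0.2542] [-0.2873  0.2507  3.1095] -0.0035621172427913175
213 ================-:..::-=========
214 ================-::::--=========
215 ==============+==-::---=========
216 ==============++=-----==========
217 ===========--=====---===========
218 ====================-===========
219 ================================
220 =============++++++=============
221 ============++++++++============
222 ============+++++++++===========
223 ==========+++++++++*#+==========
224 ==========++++++++*#%#+=========
225 =========+++++++++*%%#+=========
226 =========++*++++++#%@%+=========
227 ========++***++++*#%%#+=========
228 ======+++*********#%%*==========
229 =====++***********###+==========
230 ===++****************+==========
231 =++*****************+===========
232 ++****************++============
233 *********+++++++++++============
234 ********++++*++++++++===========
235 *******++++**+===++*++=========-
236 ****+++==++**++=++***+=======---
237 **+++====+***+++++****+====----:
238 *++=====++***++++*#%#*+==----:::
239 ++======++****+**%%@%#+==--:::::
240 =========+******%@@@@#+==-::::::
241 =========+****##%@@@%#+==-::::::
242 =========+****#%@@@%#*+==-::::::
243 ======+==++***#%%%##*+==--::::::
244 ====++++++++***###**++=---::::::
245 ====++++++++++****+++==----:::::
```

3.1 N is about 2 N of slide friction plus about 1.1 N of spring, which matches half travel. The gauge also shows 2 px (8 mm) above the fully-in picture. Retreat.

>>> arm_command(series=[[[-1,0,0,0],[-4,0,0,0],[-20,0,0,0],[-35,0,0,0],[-30,0,0,0],[0,0,0,0],[0,0,0,0],[0,0,0,0]]])

```text
t: 41.75
tcp_pos: [0.5319, 0.0925, 0.3429]
tool_rot: [-0.476, 0.523, 0.478, 0.521]
force: [0.4, 0.0, -0.5]
finger_gap: -0.003
```

```bash
python3 ck.py pics/s19.png | sed -n '1,34p'; python3 - <<'E'
from h import *
a=cv2.imread('pics/s19.png').astype(int);b=cv2.imread('pics/scene0.png').astype(int)
s=status.sense();im=np.ascontiguousarray(snapshot('wrist')[:,:,::-1]);c=cam('wrist',s)
print(proj(c,[.5347,.0933,.254]))
g=cv2.cvtColor(im,cv2.COLOR_BGR2GRAY)[150:290,200:360];q=cv2.resize(g,(53,23),interpolation=cv2.INTER_AREA)
for i,r in enumerate(q):print(150+i*6,''.join(' .:-=+*#%@'[min(9,int(x)//26)] for x in r))
E
```

```text
41.75 [0.5319 0.0925 0.3429] [ 0.3534  0.0185 -0.4841] -0.0034343681951332894
213 =============*#%%%#*+===========
214 =============*#%@@%#+===========
215 =============+*%%@%#+===========
216 =============+*#%%%#+===========
217 ===========--=+*##*+============
218 ===============++++=============
219 ================================
220 =============+++++++============
221 ============++++++++============
222 ===========++++++++++===========
223 ==========++++++++**#+==========
224 ==========++++++++*#%#+=========
225 ==========+*++++++*%%#+=========
226 =========++*+++++*#%@#+=========
227 ========++******##%@%#+=========
228 ======++****###%%%@@%*==========
229 =====++*****##%%%%%%#+==========
230 ===++********##%%###*+==========
231 =+++***********#****+===========
232 ++****************++============
233 *********+++**++++++============
234 ********++++*++++++++===========
235 *******++++**++=++***+==========
236 ****+++==++**++=++*##*+=========
237 **+++====+***++++*#%%#+=========
238 *++======+***++++*%@@%*=========
239 ++=======+****+**%@@@%*========-
240 =========+******#%@
[... 852 characters left out ...]
====
216 --------::::::::::::-++%%%%%%@%**-----===============
222 --------:::::::::::---%%%%%%%%%%+-----===============
228 --------::::::::::::--+*+*###%%%=------==============
234 --------::::::::::::::-=++++++++-------==============
240 --------::::::::::::::::---++***------=============+*
246 --------::::::::::::::::---+****=-----=============+*
252 ---------::::::::::::-:::--=****+-----===========--++
258 ---------::::::::::::+:.:::-*****=----===========-:=+
264 ----------:::::::::::-----::++++*+-:--============--=
270 ---------------------=++==:.-+++++-:--===============
276 ---------------------=====..-+==+=-------============
282 ----------------:....-====..-+===:::::---============
```

```bash
python3 -c "
from station import ticket
print(ticket.sign_off())"
```

```text
the job is handed in; nothing more can be done
None
```

I pushed the core onto the pedestal, set the 38 mm cap on it, and swung the gauge over the cap and pressed it to half travel. I handed the job in at about 42 s; sign-off gives no verdict.

**Last checks**
- **Core:** it stands upright, about 1.5–2 mm from the pedestal axis (limit 5 mm). I didn't look at it up close after the cap went on, but the later scene pictures show it unchanged.
- **Cap:** it sits level, aligned with the core to about 1 mm.
- **Gauge position:** its axis is within about 1–2 mm of the cap's middle.
- **Plunger:** the gauge's top was pressed to z = 0.254 m, which works out to about 8 mm of plunger. The 3.1 N I felt there fits slide friction plus the spring. I didn't see the line on the plunger itself.
- **Robot:** the fingers were about 90 mm above the gauge at hand-in and touched nothing.

**What went wrong on the way**
- **Core tipping:** the core leaned forward about 0.11 rad twice while being pushed (limit 0.25 rad). I backed off slowly and it settled upright.
- **Plunger pushed too far:** the gauge started lower than I assumed, so the first lowering pushed the plunger fully in, with about 11 N on the tool.
- **Gauge dragged up:** while I was correcting that, the jaws closed on the gauge as they rose and pulled it clear of the cap. I then pressed it down to the right height with shut fingers.
- **Camera disagreement:** the top and wrist cameras differed by about 5 mm in y. I relied on the wrist camera, corrected by finger contact.

I used all 12 picture views before the gauge work, so that part was checked from printed pixel brightness and touch. I didn't measure the other things on the bench afterwards, but no move was meant to touch them.

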